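# Fold up the rack's front tines and stand the washed tub lids in it to dry

## Task

The two round lids of the mixing tubs have been washed and left leaning against the foil carton. On the drying rack, first swing the folded front row of tines fully upright by its grip; then take the lids one at a time and lower them, without dropping them, so that each stands upright between the tines, down on the rack's wires, with at least one empty slot between the two so that air can reach them. Leave the bowl, the bottle and the pot where they are.

Things in the scene. Friction and masses are not known exactly. Their poses are not given: they have to be found in the camera images.
- rack: Steel wire drying rack, fixed, in a white drip tray (185 x 340 mm, floor 3 mm thick, rim 13 mm high). Origin on the counter under its centre; z up, y along its length and tine rows, x across, from the front row to the back row. Frame 144 x 300 mm at height 30 mm; hoops 73 mm high at both ends. Two tine rows, 7 tines each, at y = -60, -40, -20, 0, 20, 40, 60 mm.
- bed (a point): Middle of the rack's bed, 30 mm above the counter, axes as the rack's. 6 slots, centred at y = -50, -30, -10, 10, 30, 50 mm from here, 16 mm clear. A lid's edge rests on two 5 mm wires along y at x = -35 and +35 mm, at this height: a seated lid's centre is over x = 0, 63 mm above this point. Cross wires (4 mm) along x at each tine's y, 4 mm lower.
- back_row (a point): Foot of the middle tine of the back row (x = +35 mm, height 30 mm in the rack's frame). This row is fixed and upright: tines 4 mm thick, tips 60 mm above this point. The front row at x = -35 mm is alike once raised.
- front_row (a joint): Angle of the folding front tine row (rad). 0: folded flat, tines pointing to the rack's +x, across the bed; 1.571: upright, at its stop. Hinge with about 0.06 N m of friction: it stays where it is left; there is no latch.
- row_hinge (a point): Point on the front row's hinge line, beside the grip: rack frame x = -35, y = -102 mm, height 30 mm. The hinge line runs along the rack's y. Axes as the rack's. Does not move with the row.
- row_grip (a point): Centre of the row's black plastic grip: 36 mm long in the tines' direction, 9 mm thick along the rack's y, 16 mm across. In the plane of the tines, 43 mm from row_hinge, moving with the row: 30 mm above the counter when flat, 73 mm when upright. Next to it along y: tines 42 mm away on one side; on the other the end frame, 48 mm away.
- carton: Long white foil carton, 320 mm along its x, 80 mm along its y, 68 mm high, fixed. Origin under its centre, z up. The lids lean against its long side at y = -40 mm, on that side's top edge.
- lid_a: Grey plastic lid, a disc of diameter 140 mm, 10 mm thick, about 0.1 kg. Origin at its centre, z along its axis. At the start it stands on edge on the counter, 28 degrees from upright, its top towards the carton's +y; it touches the carton's top edge 77 mm up its face, and what is above stands free on both faces. It is at the carton's -x end.
- lid_b: The second lid, just like lid_a, leaning beside it at the carton's +x end.
- dye_bowl: Bystander: black tint bowl with a side grip, 124 x 144 mm, 63 mm high, origin under it.
- developer: Bystander: small white bottle with a pointed spout, 37 mm wide, 124 mm high, origin under it.
- cream_pot: Bystander: low round pot, diameter 58 mm, 37 mm high, origin under it.
Things that resemble listed ones, but are neither listed nor needed, are in the scene too. Leave any brown look-alike of the lid_a alone.

How it is judged:
By the outcome, as a careful person would: the job done as asked, in the order asked, and still so for the second after the job is handed in, with the robot touching nothing.
It also fails if it takes over 69 s, if anything falls off the work surface, if the arm or the gripper's body presses on something with over 40 N, if the wrist force passes 120 N, or if a joint passes its speed limit or range.

## Robot

A 7-joint arm with a two-finger parallel gripper is mounted at the origin on a cart in front of the work surface, level with it; the furniture and walls round the work are solid. World frame = base frame: x ahead of the robot, y to its left, z up, the work surface at z = 0. Lengths are in m, angles in rad, forces in N, time in s.
With the tool pointing down it reaches from about 0.425 to 0.925 m from the base axis. Payload 6.8 kg.
Tool frame: the origin (TCP) lies at the very end of the fingers, on their centre line; the grasp point (between the pads) lies 19 mm behind it; z points along the fingers, y is the line along which they close (so a half turn about z gives the same grasp; the last joint's range is limited). The gripper opens to 85 mm and grips with 20 to 120 N. Pads are 22 mm wide; open, the fingers measure 114 mm over their backs; the gripper's body (76 mm by 85 mm) begins 54 mm behind the grasp point. The pads swing forward as they close: fully open they stand 13 mm farther back than shut.
Start: joints at [-1.411, 0.477, 0.022, 1.555, -0.011, 1.109, -0.083], TCP at [0.179, 0.651, 0.205] pointing down, gripper open.
Joint ranges: [-2.96, 2.96], [-0.34, 2.1], [-1.41, 1.46], [0.24, 2.44], [-1.37, 4.51], [0.17, 1.92], [-2.96, 2.96]. Speed limits (rad/s): [2.39, 2.39, 3.14, 3.14, 3.14, 3.14, 3.14].

## Interface

Orientations are given as a unit quaternion [w, x, y, z].
In Python, from station import * gives the robot as it stands.
- The arm moves only by the tool jog_arm, never from a script. Its argument "moves" is one flat list of numbers, 7 for each row, row after row: the shift along the tool's x, y, z normalised to -1 to 1, where 1 is 20 mm, then the turn, a rotation vector about the tool's x, y, z normalised to -1 to 1, where 1 is 4 degrees, then the opening, from 0 (shut) to 1 (fully open). In form: [x, y, z, rx, ry, rz, claw, x, y, z, rx, ry, rz, claw, ...]. A call has exactly 8 rows; each row shifts and turns the commanded pose from where the row before left it, along the tool's axes as they then stand; what a row does not reach is not made up. A row lasts 1/12 s, in which the tool goes at most 41.7 mm and 7.16 degrees, less where a joint would pass 70% of its speed; a pose out of reach is approached as far as the arm can. A call with a number of a shift or a turn outside -1 to 1 is refused whole. A call with a gripper value outside its range is refused whole. The fingers move at their own pace and stop on an object; "grip_force" is the grip in N (left out, the last holds). Time passes only in rows, so rows that do not move let the fingers close, or fill a call up. It gives the time, the measured TCP pose, the force, the opening and the grip force at its end, in the units of the state.
- get_obs(): the state, without advancing time (a new reading comes with each control period).
- read_camera(name): name is "side" or "top" or "wrist"; returns a dict with "color" (420x560x3 uint8, blue, green, red), "fx", "fy", "cx", "cy" (pixels), "rvec" (rotation vector, rad) and "tvec" (3), from world to camera coordinates, as OpenCV has them. Camera axes: x right, y down, z forward; pixel columns grow to the right and rows downward; lengths in m; the calibration is good to about 2 mm. A picture is of the moment at which its call begins. There is no depth.
- hand_in(): hands the job in; it is judged then, once.
The state is a dict: "t": time; "q": joint angles; "joint_vel": joint speeds; "joint_torque": joint torques, N m; "eef_pos": TCP position; "tool_rot": TCP orientation; "contact_force": force on the tool from outside, world axes, zero at the start; "torque": the same for the moment, N m; "gripper_width": opening from 0.0 (shut) to 1.0 (fully open); "grasp_force": force on a finger pad.
Only numpy, scipy, OpenCV 4.12 (cv2) and the standard library are available. Lean on these libraries where they do the work, as an engineer would, in place of code of your own. Each camera call takes 0.05 s, during which the arm holds its last target. There are 200 camera calls.

## Working session

There is one attempt and no reset: what is moved stays moved. The work goes in short steps, Python scripts to look and compute and a tool call to move; the robot and the scene stay as the last step left them, time stands still between calls to the robot, and variables do not carry over. Pictures are saved under pics/ and viewed, at most 10 in all, crops included, and the job is handed in when it is done.

Besides the shell and the picture viewer there is one more tool, called after "Emit:" by a JSON object that holds its "op" and its "data", one argument or row to a line. jog_arm: Moves the arm, as the interface text tells. Scaled input: -1 to 1 covers 20 mm each way for a shift and 4 degrees each way for a turn. Its arguments: {"type":"object","properties":{"moves":{"type":"array"},"grip_force":{"type":"number"}},"required":["moves"]}

```bash
mkdir -p pics; ls; python3 - <<'E'
from station import *
import cv2,pickle
o=get_obs();print(o)
for n in["side","top","wrist"]:
    c=read_camera(n);pickle.dump(c,open(f"pics/{n}0.pkl","wb"));cv2.imwrite(f"pics/{n}0.png",c["color"]);print(n,c["fx"],c["cx"],c["cy"],c["rvec"],c["tvec"])
E
```

```text
pics
{'t': 0.0, 'q': array([-1.41108989,  0.47780288,  0.02236028,  1.55644067, -0.01151198,
        1.10931725, -0.08312076]), 'joint_vel': array([-0.00059325, -0.00066747,  0.00061945, -0.00037148, -0.00169302,
        0.0004074 , -0.00025163]), 'joint_torque': array([ 5.86964543e-04, -5.96447504e+01,  1.60813618e+00, -2.81209338e+01,
        1.24651377e-02,  9.11392010e-03, -1.44073613e-05]), 'eef_pos': array([0.1784736 , 0.65031388, 0.20432886]), 'tool_rot': array([-5.52119913e-05,  1.33514593e-01,  9.91046420e-01, -9.18209633e-04]), 'contact_force': array([ 0.71637002, -0.05638217,  0.2885788 ]), 'torque': array([-0.03541153,  0.02364675, -0.05882809]), 'grasp_force': 0.0, 'gripper_width': 1.0002064945475488}
side 486.0177255378303 286.6979451901213 212.08881293363459 [ 2.03747418 -0.23089795  0.14706733] [-0.54944785  0.1362233   1.35758038]
top 495.01974006051216 280.76135400835375 210.22251667486105 [ 2.14546079 -2.11895709  0.19309012] [0.01593744 0.60468088 1.40920313]
wrist 328.46824036790946 277.83451236750597 213.34056700777617 [-2.30117258 -1.75645131 -0.25917689] [-0.67288777 -0.03897626  0.3786324 ]
```

View pics/top0.png

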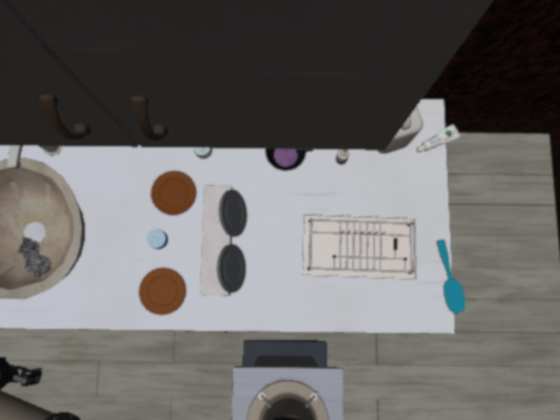

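View pics/side0.png

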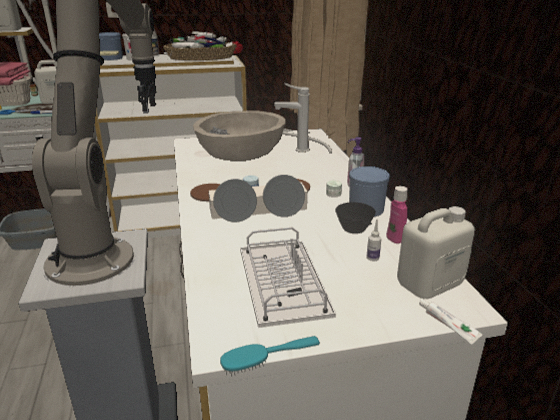

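Top view: the carton is at about (217,240). The grey lids leaning on its right side are at (232,213) and (231,268). The rack is centred near (359,246), with its black grip at (395,243). The brown discs at (173,192) and (162,290) lie flat and are look-alikes. The two grey leaning discs fit the description. I'll confirm with one enlarged crop.

```bash
cat > h.py <<'E'
import numpy as np,cv2,pickle
from scipy.spatial.transform import Rotation as R
def load(n): return pickle.load(open(f"pics/{n}.pkl","rb"))
def K(c): return np.array([[c["fx"],0,c["cx"]],[0,c["fy"],c["cy"]],[0,0,1.]])
def proj(c,P): return cv2.projectPoints(np.asarray(P,float).reshape(-1,1,3),np.array(c["rvec"],float),np.array(c["tvec"],float),K(c),None)[0].reshape(-1,2)
def ray(c,uv,z):
    Rm=cv2.Rodrigues(np.array(c["rvec"],float))[0];o=-Rm.T@np.array(c["tvec"]);d=Rm.T@np.linalg.inv(K(c))@[uv[0],uv[1],1]
    return o+d*(z-o[2])/d[2]
def crop(c,x0,y0,w,h,s): 
    return cv2.resize(c["color"][y0:y0+h,x0:x0+w],None,fx=s,fy=s,interpolation=cv2.INTER_CUBIC)
E
python3 - <<'E'
from h import *
c=load("top0");s=load("side0")
a=crop(c,296,208,126,76,4);b=crop(c,194,176,60,124,4);d=crop(s,195,165,125,65,4);
im=np.zeros((600,800,3),np.uint8)
im[:304,:504]=a; im[:496,510:750]=b; im[310:570,:500]=d
cv2.imwrite("pics/c1.png",im)
for n,uv,z in[("tray BL",(302,277),.013),("BR",(414,278),.013),("TR",(414,218),.013),("TL",(304,214),.013),("grip",(395,243),.03),("la",(231,268),.06),("lb",(232,213),.06),("cartTL",(204,186),.068),("cartBL",(201,294),.068)]: print(n,ray(c,uv,z).round(3))
Rm=cv2.Rodrigues(np.array(c["rvec"]))[0];print(-Rm.T@c["tvec"]);Rm=cv2.Rodrigues(np.array(s["rvec"]))[0];print(-Rm.T@s["tvec"])
E
```

```text
tray BL [ 0.411 -0.042  0.013]
BR [ 0.412 -0.375  0.013]
TR [ 0.593 -0.381  0.013]
TL [ 0.601 -0.047  0.013]
grip [ 0.514 -0.317  0.03 ]
la [0.432 0.165 0.06 ]
lb [0.593 0.166 0.06 ]
cartTL [0.671 0.25  0.068]
cartBL [0.358 0.247 0.068]
[0.34950549 0.02978594 1.49288484]
[ 0.27275196 -1.23779868  0.74628078]
```

View pics/c1.png

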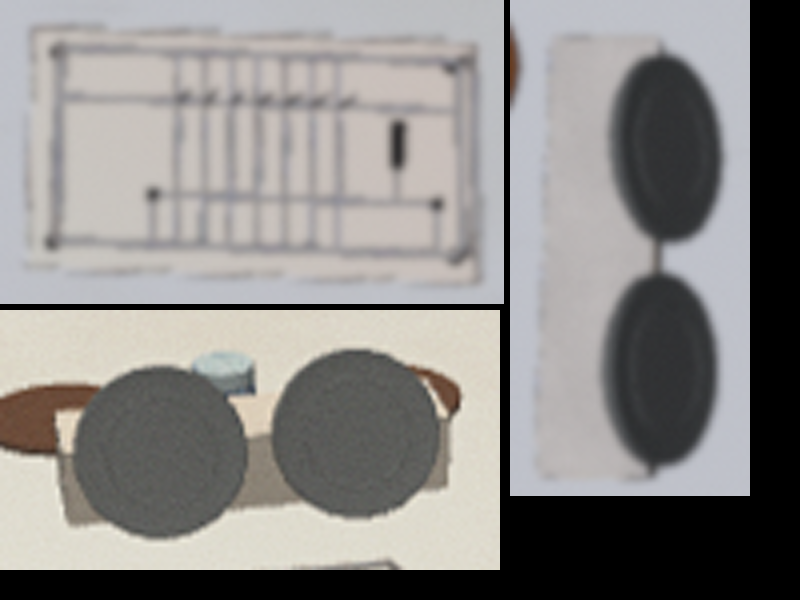

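The crop confirms two grey discs leaning on the white carton. lid_a is the near one: lower in the top view, left in the side view. lid_b is the far one. The tine row is folded flat with its grip at about (395.5,244). Next I fit the poses.

```bash
cat > fit.py <<'E'
from h import *
from scipy.optimize import least_squares
c=load("top0");s=load("side0")
def cp(u,v,x0=296,y0=208): return np.array([(u+.5)/4-.5+x0,(v+.5)/4-.5+y0])
pts=[((92.5,-170,13),(476+2,283)),((92.5,-170,13),None)]
obs=[((-92.5,-170,13),(478,283)),((92.5,-170,13),(476,43)),((92.5,170,13),(30,28)),((-92.5,170,13),(26,267)),
((72,150,30),(57,50)),((-72,150,30),(52,242)),((8,-102,30),(398,145)),((35,150,30),(64,97)),((35,-150,30),(452,111))]
obs+=[((0,y,26),(u,150+ (u-258)*.03)) for y,u in zip((60,40,20,0,-20,-40,-60),(178,204,230,257,285,312,338))]
P=np.array([o[0] for o in obs])/1e3; U=np.array([cp(*o[1]) for o in obs])
w=np.ones((len(P),2));w[9:,1]=0
def rack(p,P): return P@R.from_euler('z',p[2]).as_matrix().T+[p[0],p[1],0]
f=lambda p:((proj(c,rack(p,P))-U)*w).ravel()
r=least_squares(f,[.505,-.21,0],loss='soft_l1',x_scale=[.1,.1,.1]);print("rack",r.x.round(4));print(f(r.x).reshape(-1,2).round(1).tolist())
# lids
def mask(cm,x0,y0,w,h,thr):
    g=cm["color"].max(2).astype(int);m=np.zeros(g.shape,np.uint8);m[y0:y0+h,x0:x0+w]=(g[y0:y0+h,x0:x0+w]<thr)
    n,l,st,ce=cv2.connectedComponentsWithStats(cv2.morphologyEx(m,cv2.MORPH_OPEN,np.ones((3,3))))
    return sorted([(*ce[i],*st[i,2:5]) for i in range(1,n) if st[i,4]>200],key=lambda t:-t[4])[:2]
mt=sorted(mask(c,215,185,40,112,95),key=lambda t:-t[1]);ms=sorted(mask(s,205,170,110,60,118),key=lambda t:t[0])
print(mt,ms)
th=np.linspace(0,2*np.pi,60)
def disc(p,tilt,yaw):
    # axis: leaning top to +y; upper axis tilts: axis along carton -y, up
    ez=R.from_euler('z',yaw).apply([0,-np.cos(tilt),np.sin(tilt)]);ex=R.from_euler('z',yaw).apply([1,0,0]);ey=np.cross(ez,ex)
    ring=.07*(np.cos(th)[:,None]*ex+np.sin(th)[:,None]*ey);return np.r_[ring+.005*ez,ring-.005*ez]+p
def cen(cm,D):
    h=cv2.convexHull(proj(cm,D).astype(np.float32));m=cv2.moments(h);b=h.reshape(-1,2);return [m['m10']/m['m00'],m['m01']/m['m00']],np.ptp(b,0)
for a,b in zip(mt,ms):
    g=lambda p:np.r_[np.array(cen(c,disc([p[0],p[1],.0642],np.radians(28),0))[0])-a[:2],np.array(cen(s,disc([p[0],p[1],.0642],np.radians(28),0))[0])-b[:2]]
    q=least_squares(g,[a[0]*0+.5,.17],x_scale=.1,diff_step=1e-3);print("lid",q.x.round(4),q.fun.round(2),cen(c,disc([*q.x,.0642],np.radians(28),0))[1],cen(s,disc([*q.x,.0642],np.radians(28),0))[1])
ct=[ray(c,cp(u-510,v,194,176),.068).round(4) for u,v in((552,38),(540,478),(658,40),(648,478))];print("carton top corners",ct)
E
python3 fit.py
```

```text
rack [ 0.5054 -0.2133 -0.0206]
[[1.1, 0.6], [0.7, -0.9], [0.2, -0.8], [-0.3, 0.8], [0.2, -0.3], [0.4, 0.0], [-0.7, 0.0], [-1.8, 0.2], [1.8, 0.0], [-0.4, 0.0], [-0.2, 0.0], [0.0, 0.0], [0.0, 0.0], [-0.3, 0.0], [-0.3, 0.0], [-0.1, 0.0]]
[(np.float64(231.32135728542914), np.float64(267.96806387225547), np.int32(26), np.int32(47), np.int32(1002)), (np.float64(232.76988335100742), np.float64(212.67762460233297), np.int32(26), np.int32(46), np.int32(943))] [(np.float64(232.88403041825094), np.float64(199.39100126742713), np.int32(52), np.int32(43), np.int32(1578)), (np.float64(283.5155684286749), np.float64(195.52063721940624), np.int32(42), np.int32(42), np.int32(1381))]
lid [0.4297 0.1633] [-0.62  1.08  1.35  1.17] [29.87941 49.24002] [44.03363  43.808014]
lid [0.5926 0.1628] [-0.22  0.29  0.38  0.38] [29.14241 47.97972] [42.54947 42.92746]
carton top corners [array([0.6739, 0.2502, 0.068 ]), array([0.3545, 0.2463, 0.068 ]), array([0.6735, 0.1721, 0.068 ]), array([0.3554, 0.1698, 0.068 ])]
```

Emit:
{"op": "jog_arm", "data": {
  "moves": [0,0,0,0,0,-0.89,0.4,0,0,0,0,0,-0.89,0.4,0,0,0,0,0,-0.89,0.4,0,0,0,0,0,-0.89,0.4,-0.4,-0.5,0,0,0,0,0.4,-0.685,-0.968,0,0,0,0,0.4,-0.685,-0.968,0,0,0,0,0.4,-0.685,-0.968,0,0,0,0,0.4],
  "grip_force": 20
}}

```text
t: 0.82
eef_pos: [0.2274, 0.5801, 0.2049]
tool_rot: [0.0, 0.011, 1.0, -0.0]
contact_force: [1.2, 0.9, 0.1]
gripper_width: 0.403
grasp_force: 0.0
```

Emit:
{"op": "jog_arm", "data": {
  "moves": [-0.685,-0.968,0,0,0,0,0.4,-0.685,-0.968,0,0,0,0,0.4,-0.685,-0.968,0,0,0,0,0.4,-0.685,-0.968,0,0,0,0,0.4,-0.685,-0.968,0,0,0,0,0.4,-0.685,-0.968,0,0,0,0,0.4,-0.685,-0.968,0,0,0,0,0.4,-0.685,-0.968,0,0,0,0,0.4]
}}

```text
t: 1.48
eef_pos: [0.3338, 0.4227, 0.2052]
tool_rot: [-0.0, 0.011, 1.0, -0.0]
contact_force: [-0.9, -0.3, -0.0]
gripper_width: 0.398
grasp_force: 0.0
```

Emit:
{"op": "jog_arm", "data": {
  "moves": [-0.69,-0.99,0,0,0,0,0.4,-0.69,-0.99,0,0,0,0,0.4,-0.69,-0.99,0,0,0,0,0.4,-0.69,-0.99,0,0,0,0,0.4,-0.69,-0.99,0,0,0,0,0.4,-0.69,-0.99,0,0,0,0,0.4,-0.69,-0.99,0,0,0,0,0.4,-0.69,-0.99,0,0,0,0,0.4]
}}

```text
t: 2.15
eef_pos: [0.4406, 0.2622, 0.2052]
tool_rot: [-0.0, 0.011, 1.0, -0.0]
contact_force: [1.1, -0.4, 0.5]
gripper_width: 0.4
grasp_force: 0.0
```

Emit:
{"op": "jog_arm", "data": {
  "moves": [-0.69,-0.99,0,0,0,0,0.4,-0.69,-0.99,0,0,0,0,0.4,-0.69,-0.99,0,0,0,0,0.4,-0.69,-0.99,0,0,0,0,0.4,-0.69,-0.99,0,0,0,0,0.4,-0.69,-0.99,0,0,0,0,0.4,-0.69,-0.99,0,0,0,0,0.4,-0.69,-0.99,0,0,0,0,0.4]
}}

```text
t: 2.82
eef_pos: [0.5476, 0.1018, 0.2052]
tool_rot: [-0.0, 0.011, 1.0, 0.0]
contact_force: [0.2, 0.4, -0.4]
gripper_width: 0.404
grasp_force: 0.0
```

Emit:
{"op": "jog_arm", "data": {
  "moves": [0.05,-0.88,0,0,0,0,0.4,0.05,-0.88,0,0,0,0,0.4,0.05,-0.88,0,0,0,0,0.4,0.05,-0.88,0,0,0,0,0.4,0.05,-0.88,0,0,0,0,0.4,0.05,-0.88,0,0,0,0,0.4,0.05,-0.88,0,0,0,0,0.4,0.05,-0.88,0,0,0,0,0.4]
}}

```text
t: 3.48
eef_pos: [0.5359, -0.0384, 0.2052]
tool_rot: [-0.0, 0.011, 1.0, 0.0]
contact_force: [0.1, 0.3, -0.5]
gripper_width: 0.401
grasp_force: 0.0
```

Emit:
{"op": "jog_arm", "data": {
  "moves": [0.05,-0.88,0,0,0,0,0.4,0.05,-0.88,0,0,0,0,0.4,0.05,-0.88,0,0,0,0,0.4,0.05,-0.88,0,0,0,0,0.4,0.05,-0.88,0,0,0,0,0.4,0.05,-0.88,0,0,0,0,0.4,0.05,-0.88,0,0,0,0,0.4,0.05,-0.88,0,0,0,0,0.4]
}}

```text
t: 4.15
eef_pos: [0.525, -0.1788, 0.2052]
tool_rot: [-0.0, 0.011, 1.0, 0.0]
contact_force: [-0.3, -0.6, 0.3]
gripper_width: 0.4
grasp_force: 0.0
```

Emit:
{"op": "jog_arm", "data": {
  "moves": [0.05,-0.88,0,0,0,0,0.4,0.05,-0.88,0,0,0,0,0.4,0.05,-0.88,0,0,0,0,0.4,0.05,-0.88,0,0,0,0,0.4,0.05,-0.88,0,0,0,0,0.4,0.05,-0.88,0,0,0,0,0.4,0.05,-0.4,0,0,0,0,0.4,0,0,0,0,0,0,0.4]
}}

```text
t: 4.82
eef_pos: [0.5153, -0.2934, 0.2053]
tool_rot: [-0.0, 0.012, 1.0, -0.0]
contact_force: [0.0, 0.0, 0.7]
gripper_width: 0.4
grasp_force: 0.0
```

```bash
python3 - <<'E'
from station import *
from h import *
o=get_obs();print(o["eef_pos"],o["tool_rot"],o["q"].round(2))
c=read_camera("wrist");pickle.dump(c,open("pics/w1.pkl","wb"));cv2.imwrite("pics/w1.png",cv2.resize(c["color"],(800,600)))
print(proj(c,[[.511,-.3165,.03],[.5054,-.2133,.03]])*800/560)
E
```

```text
[ 0.51532975 -0.2933678   0.2052821 ] [-2.68572482e-04  1.23955404e-02  9.99923028e-01 -4.65345936e-04] [ 0.07  0.36  0.44  1.78 -0.17  1.04  2.12]
[[367.65942153 260.42219821]
 [506.97328129 249.67154988]]
```

View pics/w1.png

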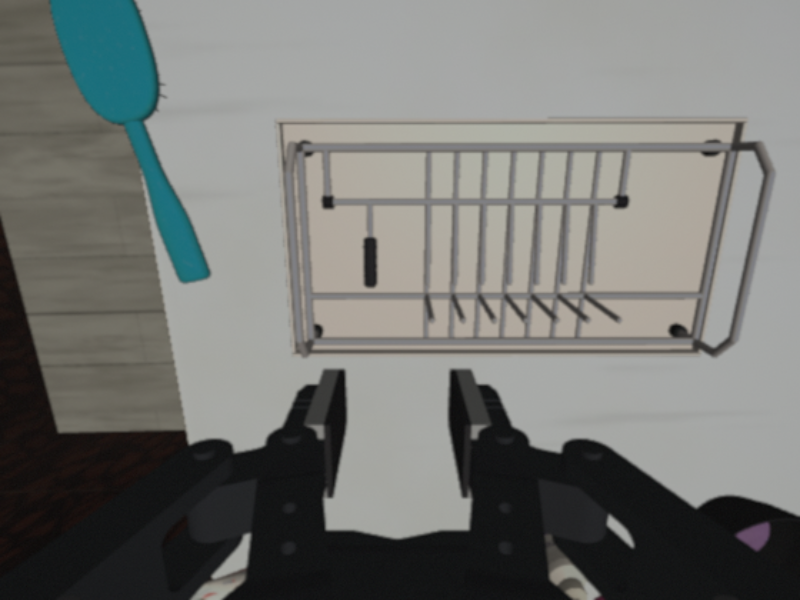

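The wrist view shows the grip at (370,262) of 800×600, about 2 px from where I predicted it. I'm descending onto it.

Emit:
{"op": "jog_arm", "data": {
  "moves": [0.07,-0.55,0.5,0,0,0,0.4,0.07,-0.56,0.8,0,0,0,0.4,0,0,1,0,0,0,0.4,0,0,1,0,0,0,0.4,0,0,1,0,0,0,0.4,0,0,1,0,0,0,0.4,0,0,0.7,0,0,0,0.4,0,0,0,0,0,0,0.4]
}}

```text
t: 5.53
eef_pos: [0.5122, -0.3098, 0.0822]
tool_rot: [-0.002, 0.009, 1.0, 0.002]
contact_force: [-0.2, 0.7, 0.1]
gripper_width: 0.398
grasp_force: 0.0
```

Emit:
{"op": "jog_arm", "data": {
  "moves": [0,0,0.7,0,0,0,0.4,0,0,0.7,0,0,0,0.4,0,0,0.7,0,0,0,0.4,0,0,0.7,0,0,0,0.4,0,0,0.65,0,0,0,0.4,0,0,0,0,0,0,0,0,0,0,0,0,0,0,0,0,0,0,0,0,0]
}}

```text
t: 6.2
eef_pos: [0.5137, -0.3133, 0.0169]
tool_rot: [0.0, 0.01, 1.0, -0.0]
contact_force: [-2.1, -0.6, -2.2]
gripper_width: 0.092
grasp_force: 22.5
```

Emit:
{"op": "jog_arm", "data": {
  "moves": [0,0,0,0,0,0,0,0,0,0,0,0,0,0,0,0,0,0,0,0,0,0,0,0,0,0,0,0,0,0,0,0,0,0,0,0,0,0,0,0,0,0,0,0,0,0,0,0,0,0,0,0,0,0,0,0]
}}

```text
t: 6.87
eef_pos: [0.5139, -0.3132, 0.0164]
tool_rot: [0.0, 0.01, 1.0, -0.0]
contact_force: [-1.2, -2.1, -0.5]
gripper_width: 0.089
grasp_force: 22.9
```

```bash
cat > swing.py <<'E'
from station import *
from h import *
o=get_obs();q=o["tool_rot"];T=R.from_quat([q[1],q[2],q[3],q[0]]);p=o["eef_pos"].copy()
yaw=-.0206;ex=np.array([np.cos(yaw),np.sin(yaw),0]);H=np.array([.4683,0,.03])
g=p-.019*T.apply([0,0,1]);v=g-H;a=v@ex;b=v[2];r=np.hypot(a,b);f0=np.arctan2(b,a);base=g-a*ex-[0,0,b]
print(r,np.degrees(f0))
n=32;out=[]
for i in range(1,n+1):
    t=i/n;s=t-np.sin(2*np.pi*t)/(2*np.pi)*.6
    f=f0+np.radians(92)*s
    T2=T*R.from_rotvec([0,np.radians(-1),0])
    tgt=base+r*(np.cos(f)*ex+[0,0,np.sin(f)])+.019*T2.apply([0,0,1])
    d=np.round(T.inv().apply(tgt-p)/.02,2);p=p+T.apply(d*.02);T=T2
    out+=[*d.tolist(),0,-.25,0,0]
    if i%8==0:print(out,p.round(4));out=[]
E
python3 swing.py
```

```text
0.05229478766951337 5.973798861442397
[-0.01, -0.0, -0.05, 0, -0.25, 0, 0, -0.01, -0.0, -0.06, 0, -0.25, 0, 0, -0.01, -0.0, -0.06, 0, -0.25, 0, 0, -0.01, -0.0, -0.07, 0, -0.25, 0, 0, -0.0, -0.0, -0.08, 0, -0.25, 0, 0, -0.0, -0.0, -0.09, 0, -0.25, 0, 0, -0.0, -0.0, -0.11, 0, -0.25, 0, 0, 0.01, -0.0, -0.12, 0, -0.25, 0, 0] [ 0.5135 -0.3132  0.0292]
[0.01, -0.0, -0.14, 0, -0.25, 0, 0, 0.03, -0.0, -0.14, 0, -0.25, 0, 0, 0.04, -0.0, -0.16, 0, -0.25, 0, 0, 0.04, -0.0, -0.17, 0, -0.25, 0, 0, 0.07, -0.0, -0.18, 0, -0.25, 0, 0, 0.07, 0.0, -0.18, 0, -0.25, 0, 0, 0.09, 0.0, -0.17, 0, -0.25, 0, 0, 0.11, 0.0, -0.18, 0, -0.25, 0, 0] [ 0.4992 -0.3129  0.053 ]
[0.11, 0.0, -0.16, 0, -0.25, 0, 0, 0.12, 0.0, -0.15, 0, -0.25, 0, 0, 0.13, 0.0, -0.15, 0, -0.25, 0, 0, 0.12, 0.0, -0.12, 0, -0.25, 0, 0, 0.13, 0.0, -0.11, 0, -0.25, 0, 0, 0.12, 0.0, -0.1, 0, -0.25, 0, 0, 0.11, 0.0, -0.09, 0, -0.25, 0, 0, 0.1, 0.0, -0.07, 0, -0.25, 0, 0] [ 0.4754 -0.3125  0.0647]
[0.1, 0.0, -0.06, 0, -0.25, 0, 0, 0.08, 0.0, -0.05, 0, -0.25, 0, 0, 0.06, 0.0, -0.04, 0, -0.25, 0, 0, 0.06, 0.0, -0.03, 0, -0.25, 0, 0, 0.05, 0.0, -0.03, 0, -0.25, 0, 0, 0.04, 0.0, -0.03, 0, -0.25, 0, 0, 0.03, 0.0, -0.02, 0, -0.25, 0, 0, 0.03, 0.0, -0.02, 0, -0.25, 0, 0] [ 0.4648 -0.3123  0.0657]
```

```bash
sed -i 's/H=np.array(\[.4683,0,.03\])/H=np.array([.4683,-.3147,.03])/' swing.py; python3 swing.py
```

```text
0.045852591419772555 6.816839475805929
[-0.01, -0.0, -0.05, 0, -0.25, 0, 0, -0.01, -0.0, -0.05, 0, -0.25, 0, 0, -0.01, -0.0, -0.05, 0, -0.25, 0, 0, -0.01, -0.0, -0.06, 0, -0.25, 0, 0, -0.0, -0.0, -0.07, 0, -0.25, 0, 0, -0.01, -0.0, -0.08, 0, -0.25, 0, 0, 0.01, -0.0, -0.1, 0, -0.25, 0, 0, 0.0, -0.0, -0.1, 0, -0.25, 0, 0] [ 0.5139 -0.3132  0.0276]
[0.02, -0.0, -0.12, 0, -0.25, 0, 0, 0.02, -0.0, -0.13, 0, -0.25, 0, 0, 0.03, -0.0, -0.14, 0, -0.25, 0, 0, 0.05, -0.0, -0.15, 0, -0.25, 0, 0, 0.05, -0.0, -0.15, 0, -0.25, 0, 0, 0.07, 0.0, -0.15, 0, -0.25, 0, 0, 0.08, 0.0, -0.16, 0, -0.25, 0, 0, 0.09, 0.0, -0.15, 0, -0.25, 0, 0] [ 0.5012 -0.313   0.0483]
[0.1, 0.0, -0.14, 0, -0.25, 0, 0, 0.1, 0.0, -0.13, 0, -0.25, 0, 0, 0.11, 0.0, -0.12, 0, -0.25, 0, 0, 0.11, 0.0, -0.11, 0, -0.25, 0, 0, 0.11, 0.0, -0.1, 0, -0.25, 0, 0, 0.11, 0.0, -0.08, 0, -0.25, 0, 0, 0.1, 0.0, -0.08, 0, -0.25, 0, 0, 0.08, 0.0, -0.06, 0, -0.25, 0, 0] [ 0.4804 -0.3126  0.0584]
[0.08, 0.0, -0.05, 0, -0.25, 0, 0, 0.07, 0.0, -0.04, 0, -0.25, 0, 0, 0.06, 0.0, -0.04, 0, -0.25, 0, 0, 0.05, 0.0, -0.03, 0, -0.25, 0, 0, 0.04, 0.0, -0.02, 0, -0.25, 0, 0, 0.03, 0.0, -0.02, 0, -0.25, 0, 0, 0.03, 0.0, -0.02, 0, -0.25, 0, 0, 0.03, 0.0, -0.02, 0, -0.25, 0, 0] [ 0.4713 -0.3124  0.0592]
```

Emit:
{"op": "jog_arm", "data": {
  "moves": [-0.01,0,-0.05,0,-0.25,0,0,-0.01,0,-0.05,0,-0.25,0,0,-0.01,0,-0.05,0,-0.25,0,0,-0.01,0,-0.06,0,-0.25,0,0,0,0,-0.07,0,-0.25,0,0,-0.01,0,-0.08,0,-0.25,0,0,0.01,0,-0.1,0,-0.25,0,0,0,0,-0.1,0,-0.25,0,0]
}}

```text
t: 7.53
eef_pos: [0.5132, -0.3132, 0.0274]
tool_rot: [0.07, 0.01, 0.997, -0.001]
contact_force: [-1.3, -5.3, -6.0]
gripper_width: 0.087
grasp_force: 21.3
```

Emit:
{"op": "jog_arm", "data": {
  "moves": [0.02,0,-0.12,0,-0.25,0,0,0.02,0,-0.13,0,-0.25,0,0,0.03,0,-0.14,0,-0.25,0,0,0.05,0,-0.15,0,-0.25,0,0,0.05,0,-0.15,0,-0.25,0,0,0.07,0,-0.15,0,-0.25,0,0,0.08,0,-0.16,0,-0.25,0,0,0.09,0,-0.15,0,-0.25,0,0]
}}

```text
t: 8.2
eef_pos: [0.5, -0.3128, 0.048]
tool_rot: [0.139, 0.01, 0.99, -0.001]
contact_force: [-0.7, -4.2, -6.5]
gripper_width: 0.083
grasp_force: 19.4
```

Emit:
{"op": "jog_arm", "data": {
  "moves": [0.1,0,-0.14,0,-0.25,0,0,0.1,0,-0.13,0,-0.25,0,0,0.11,0,-0.12,0,-0.25,0,0,0.11,0,-0.11,0,-0.25,0,0,0.11,0,-0.1,0,-0.25,0,0,0.11,0,-0.08,0,-0.25,0,0,0.1,0,-0.08,0,-0.25,0,0,0.08,0,-0.06,0,-0.25,0,0]
}}

```text
t: 8.87
eef_pos: [0.4801, -0.3123, 0.0585]
tool_rot: [0.209, 0.01, 0.978, -0.002]
contact_force: [1.2, -3.1, -5.9]
gripper_width: 0.082
grasp_force: 19.3
```

Emit:
{"op": "jog_arm", "data": {
  "moves": [0.08,0,-0.05,0,-0.25,0,0,0.07,0,-0.04,0,-0.25,0,0,0.06,0,-0.04,0,-0.25,0,0,0.05,0,-0.03,0,-0.25,0,0,0.04,0,-0.02,0,-0.25,0,0,0.03,0,-0.02,0,-0.25,0,0,0.03,0,-0.02,0,-0.25,0,0,0.03,0,-0.02,0,-0.25,0,0]
}}

```text
t: 9.53
eef_pos: [0.4718, -0.3169, 0.0739]
tool_rot: [0.266, 0.007, 0.964, 0.008]
contact_force: [0.6, -0.5, -0.4]
gripper_width: 0.005
grasp_force: 0.0
```

```bash
python3 - <<'E'
from station import *
from h import *
o=get_obs();print(o["eef_pos"],o["tool_rot"],o["contact_force"],o["torque"])
c=read_camera("side");pickle.dump(c,open("pics/s2.pkl","wb"));cv2.imwrite("pics/s2.png",crop(c,230,215,115,110,5))
E
```

```text
[ 0.47184571 -0.31693784  0.07390316] [0.26585022 0.00730621 0.96395378 0.00796193] [ 0.55743089 -0.54390017 -0.35187386] [-0.06501057  0.54671201  0.01463432]
```

View pics/s2.png

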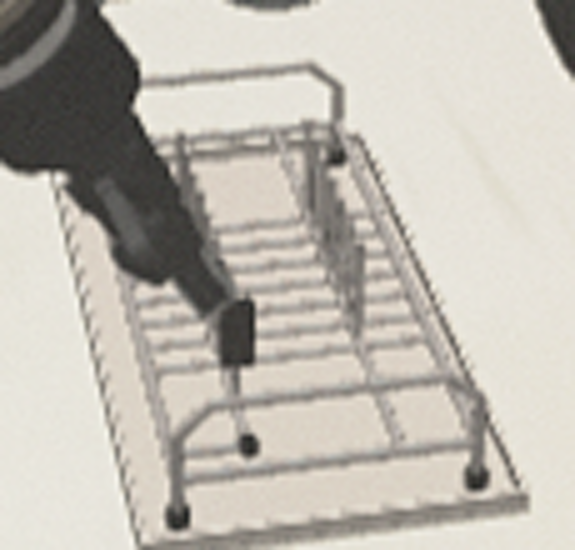

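The fingers slipped off near the end of the swing. The grip now stands at about (237,333) in the crop, roughly upright. I'll measure its angle.

```bash
python3 - <<'E'
from h import *
s=load("s2");yaw=-.0206;Rz=R.from_euler('z',yaw)
for a in(60,70,80,85,90):
    P=[Rz.apply([-.035+r*np.cos(np.radians(a)),-.102,.03+r*np.sin(np.radians(a))])+[.5054,-.2133,0] for r in(0,.025,.061)]
    print(a,((proj(s,P)-[230,215]+.5)*5-.5).round(0).tolist())
g=s["color"][215:325,230:345].max(2)
print(g[55:92,44:54])
E
```

```text
60 [[240.0, 411.0], [265.0, 372.0], [303.0, 313.0]]
70 [[240.0, 411.0], [257.0, 369.0], [283.0, 308.0]]
80 [[240.0, 411.0], [249.0, 368.0], [261.0, 305.0]]
85 [[240.0, 411.0], [244.0, 369.0], [250.0, 305.0]]
90 [[240.0, 411.0], [240.0, 369.0], [239.0, 306.0]]
[[111 110 160 220 225 222 222 223 223 223]
 [100 113 133 203 218 218 216 221 213 211]
 [ 71 104 118 165 189 177 178 177 176 173]
 [ 61  94 112 147 166 137 167 170 171 175]
 [ 62  78 107 137 155 110 182 224 224 223]
 [ 89  89  85  68  56  54  94 214 218 205]
 [102  82  67  64  59  66  50 194 196 167]
 [ 79  63  59  64  61  60  53 159 154 153]
 [ 74  62  61  65  63  61  51 181 186 196]
 [ 63  60  62  64  65  62  51 217 228 223]
 [ 63  59  61  60  62  60  53 209 219 216]
 [ 70  59  63  59  65  64  50 167 183 172]
 [ 73  60  61  62  63  62  47 168 175 168]
 [ 69  61  58  63  63  65  67 213 228 223]
 [ 73  62  68  64  62  62  73 213 225 220]
 [ 70  60  59  66  61  62  72 205 217 212]
 [ 79  52  64  65  61  56  62 165 173 175]
 [ 78  55  58  59  58  47  84 165 173 174]
 [117 103 104  91 150 154 170 216 223 219]
 [167 169 132 119 221 227 222 223 221 219]
 [176 189 125 109 209 222 220 220 218 220]
 [177 186 142 112 212 221 220 220 221 221]
 [200 182 148 116 207 223 218 223 214 209]
 [215 175 153 129 200 219 211 210 198 182]
 [197 176 166 160 178 179 180 171 168 160]
 [166 162 158 152 146 149 143 144 142 130]
 [140 150 136 146 133 174 180 184 188 186]
 [186 203 161 182 182 218 225 224 222 223]
 [224 222 190 179 186 220 223 219 221 221]
 [218 221 223 178 184 197 218 219 217 220]
 [219 221 224 176 183 178 218 220 220 219]
 [220 222 223 176 158 151 179 219 221 220]
 [220 222 217 170  81  54  68 178 221 220]
 [215 212 196 140  73  55  55 108 209 219]
 [171 166 160 135  72  59  48  98 212 222]
 [148 164 167 168  95  54  52 116 211 222]
 [198 222 226 229 178 127 147 191 214 208]]
```

Emit:
{"op": "jog_arm", "data": {
  "moves": [0,0,-0.5,0,0,0,0,0,0,-1,0,0,0,0,0,0,-1,0,0,0,0,0,0,-0.5,0,1,0,0,0,0,0,0,1,0,0,0,0,0,0,1,0,0,0,0,0,0,1,0,0,0,0,0,0,1,0,0]
}}

```text
t: 10.25
eef_pos: [0.4431, -0.3187, 0.1258]
tool_rot: [0.1, 0.006, 0.995, 0.007]
contact_force: [0.6, 1.0, -0.2]
gripper_width: -0.0
grasp_force: 0.0
```

Emit:
{"op": "jog_arm", "data": {
  "moves": [0,0,0,0,1,0,0,0,0,0,0,1,0,0,0,0,0,0,1,0,0,0,0,0,0,0,0,0,0,0,0,0,0,0,0,0,0,0,0,0,0,0,0,0,0,0,0,0,0,0,0,0,0,0,0,0]
}}

```text
t: 10.92
eef_pos: [0.4415, -0.3192, 0.1237]
tool_rot: [-0.003, 0.006, 1.0, 0.009]
contact_force: [-0.2, -0.1, 0.2]
gripper_width: -0.002
grasp_force: 0.0
```

```bash
python3 - <<'E'
from station import *
from h import *
o=get_obs();print(o["eef_pos"],o["tool_rot"],o["contact_force"])
s=read_camera("side");pickle.dump(s,open("pics/s3.pkl","wb"))
yaw=-.0206;Rz=R.from_euler('z',yaw)
for a in(75,80,85,90):
    P=[Rz.apply([-.035+r*np.cos(np.radians(a))+e*np.sin(np.radians(a)),-.1065,.03+r*np.sin(np.radians(a))-e*np.cos(np.radians(a))])+[.5054,-.2133,0] for r in(.027,.059) for e in(-.008,.008)]
    print(a,proj(s,P).round(1).tolist())
g=s["color"].max(2)
print(g[268:292:2,264:290])
c=read_camera("top");pickle.dump(c,open("pics/t3.pkl","wb"))
E
```

```text
[ 0.44149654 -0.31919303  0.1237314 ] [-0.00343269  0.0058831   0.9999347   0.00917619] [-0.22712099 -0.09444128  0.18842383]
75 [[277.6, 288.4], [284.0, 289.1], [281.0, 277.2], [287.4, 277.9]]
80 [[276.6, 288.6], [283.1, 288.8], [278.8, 277.3], [285.4, 277.5]]
85 [[275.5, 288.9], [282.2, 288.6], [276.6, 277.6], [283.3, 277.3]]
90 [[274.6, 289.2], [281.2, 288.4], [274.5, 278.0], [281.2, 277.2]]
[[220 210 218 159 161 128 106 119 124 108 108 151 160 168 178 167 170 169
  159 159 144 167 167 166 169 179]
 [162 163 154 170 174 133 101 119 124 108 114 185 216 219 216 218 216 219
  215 219 220 217 204 210 208 210]
 [218 215 219 222 164 141 127 100 119 106 116 198 206 180 182 169 174 169
  168 168 173 166 149 150 165 164]
 [168 166 174 170 162 152 145 106 120 108 103 130 139 132 148 102 177 216
  218 215 219 218 215 220 215 219]
 [218 216 217 218 222 221 165 122 121 108  74  58  63  64  61  62  46 191
  186 163 167 171 170 167 170 165]
 [170 177 168 168 168 176 137 148 128 109  70  63  62  62  61  59  51 171
  177 192 213 215 219 217 219 219]
 [176 194 192 213 220 221 225 163 132  95  66  57  64  62  60  62  51 202
  212 211 205 205 197 181 183 172]
 [206 212 210 208 204 200 184 141 173 122  67  58  64  61  59  59  52 163
  168 164 170 177 179 178 195 190]
 [166 166 165 170 179 183 178 194 173 123  66  56  62  63  62  59  69 206
  218 214 219 205 210 205 207 212]
 [216 213 217 215 200 204 207 214 219 161  78  56  64  66  60  58  67 160
  170 167 169 161 147 150 160 167]
 [174 168 169 164 161 151 152 168 163 168 115 102 104  90 146 149 165 212
  218 220 219 215 217 218 215 213]
 [212 219 216 216 218 215 216 215 217 217 166 185 115 107 206 216 214 209
  212 213 214 214 212 214 212 215]]
```

The grip edges are vertical in the image, so the row is upright to within about 2°. I'll nudge it gently against its stop to be sure, then go to lid_a.

```bash
cat > go.py <<'E'
from station import *
from h import *
# pose target: yaw (deg, of tool y from world +y, ccw), tilt (deg about world x axis), pos
def tgt(yaw,tilt):
    B=np.array([[-1,0,0],[0,1,0],[0,0,-1.]]).T
    return R.from_euler('z',yaw,degrees=True)*R.from_euler('x',tilt,degrees=True)*R.from_matrix(B)
def need(pos,yaw,tilt,via=None):
    o=get_obs();q=o["tool_rot"];T=R.from_quat([q[1],q[2],q[3],q[0]]);D=tgt(yaw,tilt)
    rv=(T.inv()*D).as_rotvec(degrees=True)/4
    print("turn units",rv.round(2),"shift now-frame",(T.inv().apply(pos-o["eef_pos"])/.02).round(2),"shift target-frame",(D.inv().apply(pos-o["eef_pos"])/.02).round(2))
E
python3 -c "
from go import *
need(np.array([.508,-.3155,.125]),-1.18,0)
D=tgt(0,-28).as_matrix();print(D)"
```

```text
turn units [ 0.26 -0.1   0.13] shift now-frame [-3.3   0.23 -0.09] shift target-frame [-3.3   0.26 -0.07]
[[-1.          0.          0.        ]
 [ 0.          0.88294759 -0.46947156]
 [-0.         -0.46947156 -0.88294759]]
```

Emit:
{"op": "jog_arm", "data": {
  "moves": [-0.5,0.13,0,0.13,-0.05,0.07,0,-0.9,0.13,-0.07,0.13,-0.05,0.06,0,-1,0,0,0,0,0,0,-0.9,0,0,0,0,0,0,0,0,0.5,0,0,0,0,0,0,1,0,0,0,0,0,0,1,0,0,0,0,0,0,0.5,0,0,0,0]
}}

```text
t: 11.68
eef_pos: [0.5066, -0.3144, 0.0624]
tool_rot: [-0.002, 0.01, 1.0, 0.001]
contact_force: [0.4, 0.9, -0.1]
gripper_width: -0.003
grasp_force: 0.0
```

Emit:
{"op": "jog_arm", "data": {
  "moves": [0.3,0,0,0,0,0,0,0.3,0,0,0,0,0,0,0.2,0,0,0,0,0,0,0.1,0,0,0,0,0,0,0.07,0,0,0,0,0,0,0.07,0,0,0,0,0,0,0.05,0,0,0,0,0,0,0,0,0,0,0,0,0]
}}

```text
t: 12.35
eef_pos: [0.487, -0.3145, 0.0652]
tool_rot: [-0.0, 0.01, 1.0, -0.0]
contact_force: [0.0, 0.4, -0.6]
gripper_width: 0.004
grasp_force: 0.0
```

Emit:
{"op": "jog_arm", "data": {
  "moves": [0.05,0,0,0,0,0,0,0.05,0,0,0,0,0,0,0.05,0,0,0,0,0,0,0.05,0,0,0,0,0,0,0,0,0,0,0,0,0,0,0,0,0,0,0,0,0,0,0,0,0,0,0,0,0,0,0,0,0,0]
}}

```text
t: 13.02
eef_pos: [0.483, -0.3144, 0.0649]
tool_rot: [-0.0, 0.01, 1.0, -0.0]
contact_force: [-0.6, 0.7, 2.0]
gripper_width: -0.002
grasp_force: 0.7
```

Emit:
{"op": "jog_arm", "data": {
  "moves": [0.05,0,0,0,0,0,0,0.05,0,0,0,0,0,0,0.05,0,0,0,0,0,0,0,0,0,0,0,0,0,0,0,0,0,0,0,0,0,0,0,0,0,0,0,0,0,0,0,0,0,0,0,0,0,0,0,0,0]
}}

```text
t: 13.68
eef_pos: [0.48, -0.3143, 0.065]
tool_rot: [-0.0, 0.01, 1.0, -0.0]
contact_force: [-0.4, 1.0, 1.5]
gripper_width: 0.001
grasp_force: 1.3
```

Emit:
{"op": "jog_arm", "data": {
  "moves": [0.05,0,0,0,0,0,0,0.05,0,0,0,0,0,0,0.05,0,0,0,0,0,0,0.05,0,0,0,0,0,0,0,0,0,0,0,0,0,0,0,0,0,0,0,0,0,0,0,0,0,0,0,0,0,0,0,0,0,0]
}}

```text
t: 14.35
eef_pos: [0.4761, -0.3143, 0.065]
tool_rot: [-0.0, 0.01, 1.0, -0.0]
contact_force: [1.6, 0.2, 4.0]
gripper_width: -0.001
grasp_force: 1.9
```

```bash
python3 - <<'E'
from station import *
from h import *
s=read_camera("side");c=read_camera("top");print(get_obs()["contact_force"])
im=np.zeros((600,800,3),np.uint8)
im[:480,:400]=crop(s,250,240,50,60,8);im[:480,400:800]=crop(c,370,225,50,60,8)
cv2.imwrite("pics/c4.png",im);print(proj(s,[[.476,-.3144,.065],[.468,-.3147,.03]]))
E
```

```text
[ 1.00091812 -0.39649059  4.4933735 ]
[[280.66217833 284.47363228]
 [277.45103238 296.93865579]]
```

View pics/c4.png

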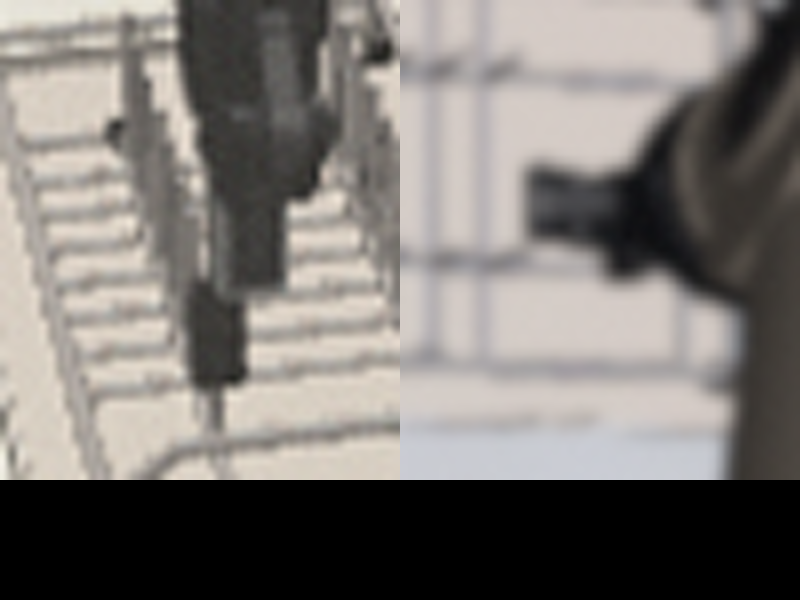

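```bash
python3 - <<'E'
from station import *
from h import *
s=read_camera("side");c=read_camera("top");w=read_camera("wrist")
f=lambda p:((p+.5))
for n,P in dict(tcp=[.4761,-.3143,.065],tcp_up22=[.4761,-.3143,.087],tcp_y35=[.4761,-.279,.065],body=[.4761,-.3143,.14],gripTop=[.468,-.3155,.091],gripBot=[.468,-.3155,.055]).items():
    a=(proj(s,[P])[0]-[250,240])*8;b=(proj(c,[P])[0]-[370,225])*8+[400,0];d=proj(w,[P])[0]*800/560;print(n,a.round(),b.round(),d.round())
cv2.imwrite("pics/w5.png",cv2.resize(w["color"],(800,600)))
E
```

```text
tcp [246. 356.] [618. 238.] [400. 360.]
tcp_up22 [245. 294.] [632. 233.] [401. 386.]
tcp_y35 [221. 289.] [520. 237.] [491. 359.]
body [245. 142.] [670. 219.] [403. 489.]
gripTop [219. 289.] [639. 255.] [397. 369.]
gripBot [220. 389.] [615. 263.] [397. 332.]
```

View pics/w5.png

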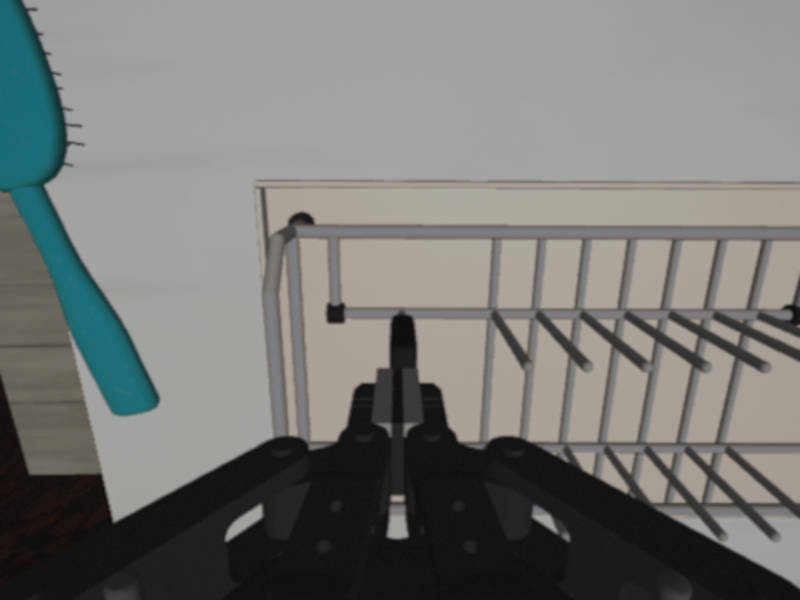

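```bash
python3 - <<'E'
from station import *
from h import *
w=load("w1");Rm=cv2.Rodrigues(np.array(w["rvec"]))[0]
for k in(0,.01,.02,.03,.04,.06):
    P=np.array([.5153,-.2934,.2053+k]);cc=Rm@P+w["tvec"];e=[P+[dx,s*.017,0] for s in(-1,1) for dx in(-.011,.011)]
    print(k,cc.round(4),(proj(w,e)*800/560).round(0).tolist())
E
```

```text
0 [0.0013 0.0215 0.1823] [[355.0, 334.0], [358.0, 387.0], [444.0, 332.0], [444.0, 385.0]]
0.01 [0.0013 0.0244 0.1727] [[353.0, 344.0], [356.0, 399.0], [447.0, 342.0], [446.0, 397.0]]
0.02 [0.0013 0.0273 0.1631] [[350.0, 355.0], [353.0, 412.0], [450.0, 353.0], [449.0, 410.0]]
0.03 [0.0013 0.0302 0.1536] [[347.0, 367.0], [351.0, 428.0], [453.0, 365.0], [453.0, 426.0]]
0.04 [0.0013 0.0331 0.144 ] [[344.0, 381.0], [348.0, 445.0], [457.0, 379.0], [456.0, 443.0]]
0.06 [0.0013 0.0389 0.1249] [[335.0, 416.0], [340.0, 487.0], [466.0, 413.0], [465.0, 485.0]]
```

Emit:
{"op": "jog_arm", "data": {
  "moves": [0,0,-0.8,0,0,0,0,0,0,-1,0,0,0,0,-0.7,0,-0.2,0,0,0,0,-0.7,0,0.5,0,0,0,0,0,0,1,0,0,0,0,0,0,1,0,0,0,0,0,0,0.5,0,0,0,0,0,0,0,0,0,0,0]
}}

```text
t: 15.27
eef_pos: [0.501, -0.3135, 0.0418]
tool_rot: [-0.003, 0.01, 1.0, 0.001]
contact_force: [-0.8, -0.6, -0.0]
gripper_width: -0.0
grasp_force: 0.0
```

Emit:
{"op": "jog_arm", "data": {
  "moves": [0.3,0,0,0,0,0,0,0.2,0,0,0,0,0,0,0.1,0,0,0,0,0,0,0.05,0,0,0,0,0,0,0.05,0,0,0,0,0,0,0.05,0,0,0,0,0,0,0,0,0,0,0,0,0,0,0,0,0,0,0,0]
}}

```text
t: 15.93
eef_pos: [0.4891, -0.3145, 0.0451]
tool_rot: [-0.0, 0.01, 1.0, -0.0]
contact_force: [1.1, -0.6, -0.1]
gripper_width: 0.005
grasp_force: 0.0
```

Emit:
{"op": "jog_arm", "data": {
  "moves": [0.05,0,0,0,0,0,0,0.05,0,0,0,0,0,0,0.05,0,0,0,0,0,0,0.05,0,0,0,0,0,0,0.05,0,0,0,0,0,0,0,0,0,0,0,0,0,0,0,0,0,0,0,0,0,0,0,0,0,0,0]
}}

```text
t: 16.6
eef_pos: [0.4865, -0.3143, 0.0451]
tool_rot: [0.002, 0.009, 1.0, -0.0]
contact_force: [6.9, -1.1, -5.8]
gripper_width: -0.001
grasp_force: 3.4
```

The row rests on its stop (6.9 N reaction). I also measured that the real finger ends sit about 22 mm behind the reported TCP. I'll allow for that. On to lid_a.

Emit:
{"op": "jog_arm", "data": {
  "moves": [-0.3,0,0,0,0,0,0,0,0,-0.7,0,0,0,0,0,0,-1,0,0,0,0,0,0,-1,0,0,0,0,0,0,-1,0,0,0,0,0,0,-1,0,0,0,0.35,0.1,0.8,-0.4,0,0,0,0.35,0.12,1,0,0,0,0,0.35]
}}

```text
t: 17.27
eef_pos: [0.487, -0.2806, 0.1494]
tool_rot: [0.001, 0.011, 1.0, -0.001]
contact_force: [0.5, 0.5, -0.3]
gripper_width: 0.349
grasp_force: 0.0
```

Emit:
{"op": "jog_arm", "data": {
  "moves": [0.12,1,0,0,0,0,0.35,0.12,1,0,0,0,0,0.35,0.12,1,0,0,0,0,0.35,0.12,1,0,0,0,0,0.35,0.12,1,0,0,0,0,0.35,0.12,1,0,0,0,0,0.35,0.12,1,0,0,0,0,0.35,0.12,1,0,0,0,0,0.35]
}}

```text
t: 17.93
eef_pos: [0.4695, -0.1173, 0.1469]
tool_rot: [-0.001, 0.01, 1.0, -0.0]
contact_force: [0.3, 0.3, -0.1]
gripper_width: 0.346
grasp_force: 0.0
```

Emit:
{"op": "jog_arm", "data": {
  "moves": [0.12,1,0,0,0,0,0.35,0.12,1,0,0,0,0,0.35,0.12,1,0,0,0,0,0.35,0.12,1,0,0,0,0,0.35,0.12,1,0,0,0,0,0.35,0.12,1,0,0,0,0,0.35,0.12,1,0,0,0,0,0.35,0.12,1,0,0,0,0,0.35]
}}

```text
t: 18.6
eef_pos: [0.4535, 0.0429, 0.1469]
tool_rot: [-0.001, 0.01, 1.0, -0.0]
contact_force: [0.2, -0.5, 0.0]
gripper_width: 0.349
grasp_force: 0.0
```

Emit:
{"op": "jog_arm", "data": {
  "moves": [0.12,1,0,0,0,0,0.35,0.12,1,0,0,0,0,0.35,0.12,1,0,0,0,0,0.35,0.12,1,0,0,0,0,0.35,0.12,1,0,0,0,0,0.35,0.12,1,0,0,0,0,0.35,0,1,0,0.5,0,0,0.35,0,0.5,0,0.7,0,0,0.35]
}}

```text
t: 19.27
eef_pos: [0.4425, 0.1933, 0.1468]
tool_rot: [-0.0, 0.01, 0.999, -0.043]
contact_force: [-0.4, -0.4, -0.8]
gripper_width: 0.353
grasp_force: 0.0
```

Emit:
{"op": "jog_arm", "data": {
  "moves": [0,0,0,1,0,0,0.35,0,0,0,1,0,0,0.35,0,0,0,1,0,0,0.35,0,0,0,1,0,0,0.35,0,0,0,1,0,0,0.35,0,0,0,0.8,0,0,0.35,0,0,0,0,0,0,0.35,0,0,0,0,0,0,0.35]
}}

```text
t: 19.93
eef_pos: [0.4422, 0.1929, 0.146]
tool_rot: [-0.003, 0.009, 0.97, -0.242]
contact_force: [-0.2, -0.2, -0.5]
gripper_width: 0.345
grasp_force: 0.0
```

```bash
python3 -c "
from go import *
s=160
need(np.array([.4325,.163,.0642])+(s-70)/1000*np.array([0,.469,.883]),.7,-28);print(get_obs()['q'].round(2))"
```

```text
turn units [ 0.   -0.23 -0.37] shift now-frame [ 0.5   0.59 -0.18] shift target-frame [ 0.48  0.6  -0.19]
[-0.58  0.44 -0.26  1.88  0.44  1.26  0.48]
```

Emit:
{"op": "jog_arm", "data": {
  "moves": [0.25,0.3,0,0,-0.12,-0.19,0.35,0.23,0.3,0,0,-0.11,-0.18,0.35,0,0,0.8,0,0,0,0.35,0,0,0.8,0,0,0,0.35,0,0,0.7,0,0,0,0.35,0,0,0.5,0,0,0,0.35,0,0,0,0,0,0,0.35,0,0,0,0,0,0,0.35]
}}

```text
t: 20.6
eef_pos: [0.4332, 0.1767, 0.0916]
tool_rot: [0.002, -0.005, 0.97, -0.242]
contact_force: [-0.5, 0.8, 0.3]
gripper_width: 0.347
grasp_force: 0.0
```

```bash
python3 -c "
from go import *
s=80
need(np.array([.4325,.163,.0642])+(s-70)/1000*np.array([0,.469,.883]),.7,-28)
o=get_obs();print(o['contact_force'])
c=read_camera('side');w=read_camera('wrist')
im=np.zeros((600,800,3),np.uint8);im[:480,:400]=crop(c,195,140,100,120,4);im[:300,400:800]=cv2.resize(w['color'],(400,300));cv2.imwrite('pics/c6.png',im)"
```

```text
turn units [-0.    0.01 -0.03] shift now-frame [0.04 0.04 1.03] shift target-frame [0.04 0.04 1.03]
[-0.46346296  0.75081126  0.30012962]
```

View pics/c6.png

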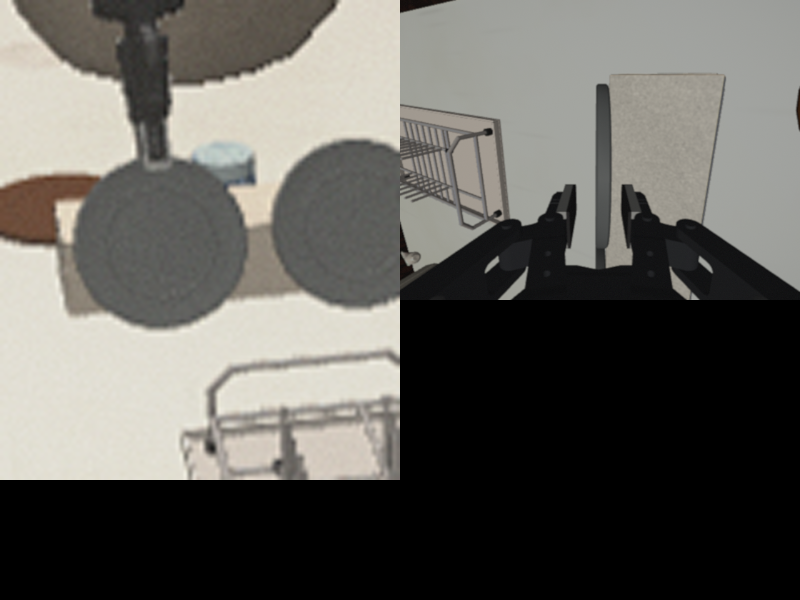

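The lid stands edge-on between the open fingers (wrist inset (603,170)), and the tips already overlap its top. I'll go a little deeper and close.

Emit:
{"op": "jog_arm", "data": {
  "moves": [-0.05,0.05,0.4,0,0,0,0.35,-0.05,0,0.5,0,0,0,0.35,0,0,0.3,0,0,0,0.35,0,0,0,0,0,0,0.35,0,0,0,0,0,0,0,0,0,0,0,0,0,0,0,0,0,0,0,0,0,0,0,0,0,0,0,0],
  "grip_force": 40
}}

```text
t: 21.37
eef_pos: [0.4357, 0.1669, 0.0699]
tool_rot: [0.002, -0.005, 0.97, -0.242]
contact_force: [1.2, -0.1, -1.5]
gripper_width: 0.113
grasp_force: 42.5
```

Emit:
{"op": "jog_arm", "data": {
  "moves": [0,0,0,0,0,0,0,0,0,0,0,0,0,0,0,-0.1,-0.2,0,0,0,0,0,-0.1,-0.4,0,0,0,0,0,0,-0.8,0,0,0,0,0,0,-1,0,0,0,0,0,0,-0.8,0,0,0,0,0,0,0,0,0,0,0]
}}

```text
t: 22.03
eef_pos: [0.4365, 0.1964, 0.131]
tool_rot: [0.004, -0.006, 0.971, -0.24]
contact_force: [0.2, -0.2, -0.5]
gripper_width: 0.11
grasp_force: 42.6
```

```bash
python3 -c "
from go import *
o=get_obs();print(o['eef_pos'],o['gripper_width'])
need(o['eef_pos'],-1.18,0)"
```

```text
[0.43651961 0.19637234 0.1310212 ] 0.11005292626353519
turn units [-6.93  0.2   0.45] shift now-frame [0. 0. 0.] shift target-frame [0. 0. 0.]
```

```bash
python3 - <<'E'
from h import *
from scipy.optimize import least_squares
w=load("w1")
ys=[-60,-40,-20,0,20,40,60]
obs=[((-60,y,26),(u,162)) for y,u in zip(ys,(428,456,484,512,540,569,598))]+[((8,-102,30),(370,262))]
obs+=[((-92.5,-170,13),(278,122)),((-92.5,170,13),(747,120)),((92.5,170,13),(697,353)),((92.5,-170,13),(293,353))]
P=np.array([o[0] for o in obs])/1e3;U=np.array([o[1] for o in obs])*.7
wt=np.ones((len(P),2));wt[:7,1]=0
def rk(p):return P@R.from_euler('z',p[2]).as_matrix().T+[p[0],p[1],0]
f=lambda p:((proj(w,rk(p))-U)*wt).ravel()
r=least_squares(f,[.505,-.212,-.02],loss='soft_l1',x_scale=.1);print(r.x.round(4));print((f(r.x)).reshape(-1,2).round(1).tolist())
s=load("s3")
E
```

```text
[ 0.5068 -0.2125 -0.0234]
[[-0.1, 0.0], [0.1, 0.0], [0.2, 0.0], [0.3, 0.0], [0.4, 0.0], [-0.2, 0.0], [-0.8, 0.0], [0.1, 0.2], [-2.6, -1.6], [1.1, -0.4], [2.3, 3.5], [-1.2, 3.6]]
```

Emit:
{"op": "jog_arm", "data": {
  "moves": [0,0,-0.6,0,0,0,0,0,0,-1,0,0,0,0,0,0,-1,0,0,0,0,0,0,-0.5,-1,0,0,0,0,0,0,-1,0,0.15,0,0,0,0,-1,0.1,0.15,0,0,0,0,-1,0.1,0.15,0,0,0,0,-1,0,0,0]
}}

```text
t: 22.7
eef_pos: [0.4348, 0.2217, 0.183]
tool_rot: [-0.002, 0.012, 0.998, -0.068]
contact_force: [0.3, -0.0, -0.9]
gripper_width: 0.109
grasp_force: 42.5
```

Emit:
{"op": "jog_arm", "data": {
  "moves": [0,0,0,-1,0,0,0,0,0,0,-0.93,0,0,0,0,0,0,0,0,0,0,0,-0.4,0,0,0,0,0,0,-0.7,0,0,0,0,0,-0.1,-1,0,0,0,0,0,-0.1,-1,0,0,0,0,0,-0.1,-1,0,0,0,0,0]
}}

```text
t: 23.37
eef_pos: [0.4384, 0.1398, 0.183]
tool_rot: [-0.002, 0.01, 1.0, -0.003]
contact_force: [0.7, -0.2, -0.7]
gripper_width: 0.108
grasp_force: 42.4
```

```bash
python3 -c "
from go import *
o=get_obs();print(o['eef_pos'],o['gripper_width'])
need(np.array([.5048,-.2417,.195]),-1.18,0)"
```

```text
[0.43843994 0.13975932 0.18303359] 0.10790451591917193
turn units [-0.1  -0.05  0.01] shift now-frame [ -3.7  -19.01  -0.48] shift target-frame [ -3.71 -19.    -0.6 ]
```

Emit:
{"op": "jog_arm", "data": {
  "moves": [-0.18,-0.95,-0.2,-0.1,-0.05,0,0,-0.18,-0.95,-0.2,0,0,0,0,-0.18,-0.95,-0.2,0,0,0,0,-0.18,-0.95,0,0,0,0,0,-0.18,-0.95,0,0,0,0,0,-0.18,-0.95,0,0,0,0,0,-0.18,-0.95,0,0,0,0,0,-0.18,-0.95,0,0,0,0,0]
}}

```text
t: 24.03
eef_pos: [0.4641, -0.0129, 0.1949]
tool_rot: [-0.0, 0.01, 1.0, 0.0]
contact_force: [-0.2, -0.2, -0.8]
gripper_width: 0.114
grasp_force: 42.5
```

Emit:
{"op": "jog_arm", "data": {
  "moves": [-0.2,-0.95,0,0,0,0,0,-0.2,-0.95,0,0,0,0,0,-0.2,-0.95,0,0,0,0,0,-0.2,-0.95,0,0,0,0,0,-0.2,-0.95,0,0,0,0,0,-0.2,-0.95,0,0,0,0,0,-0.2,-0.95,0,0,0,0,0,-0.2,-0.95,0,0,0,0,0]
}}

```text
t: 24.7
eef_pos: [0.4929, -0.1653, 0.1945]
tool_rot: [-0.001, 0.01, 1.0, 0.001]
contact_force: [0.1, 0.1, -1.8]
gripper_width: 0.112
grasp_force: 42.5
```

Emit:
{"op": "jog_arm", "data": {
  "moves": [-0.2,-0.9,0,0,0,0,0,-0.2,-0.8,0,0,0,0,0,-0.1,-0.6,0,0,0,0,0,0,-0.3,0,0,0,0,0,0,0,0,0,0,0,0,0,0,0,0,0,0,0,0,0,0,0,0,0,0,0,0,0,0,0,0,0]
}}

```text
t: 25.37
eef_pos: [0.5017, -0.2162, 0.1948]
tool_rot: [0.001, 0.01, 1.0, 0.001]
contact_force: [-0.2, -0.4, -2.2]
gripper_width: 0.113
grasp_force: 42.5
```

```bash
python3 -c "
from go import *
o=get_obs();print(o['eef_pos'],o['gripper_width'])
need(np.array([.5054,-.2422,.165]),-1.25,0)
w=read_camera('wrist');pickle.dump(w,open('pics/w7.pkl','wb'));cv2.imwrite('pics/w7.png',cv2.resize(w['color'],(800,600)))
x,y=.506,-.2122;Rz=R.from_euler('z',-.0225)
for n,X in(('front',-.035),('back',.035)):
  for z in (.03,.09):
    print(n,z,(proj(w,[Rz.apply([X,t,z])+[x,y,0] for t in(-.04,-.02)])/.7).round(0).tolist())
"
```

```text
[ 0.50173565 -0.2161804   0.19478482] 0.11253655075632868
turn units [0.04 0.02 0.01] shift now-frame [-0.21 -1.3   1.49] shift target-frame [-0.21 -1.3   1.49]
front 0.03 [[347.0, 225.0], [376.0, 225.0]]
front 0.09 [[337.0, 239.0], [372.0, 239.0]]
back 0.03 [[350.0, 319.0], [377.0, 319.0]]
back 0.09 [[341.0, 350.0], [373.0, 350.0]]
```

View pics/w7.png

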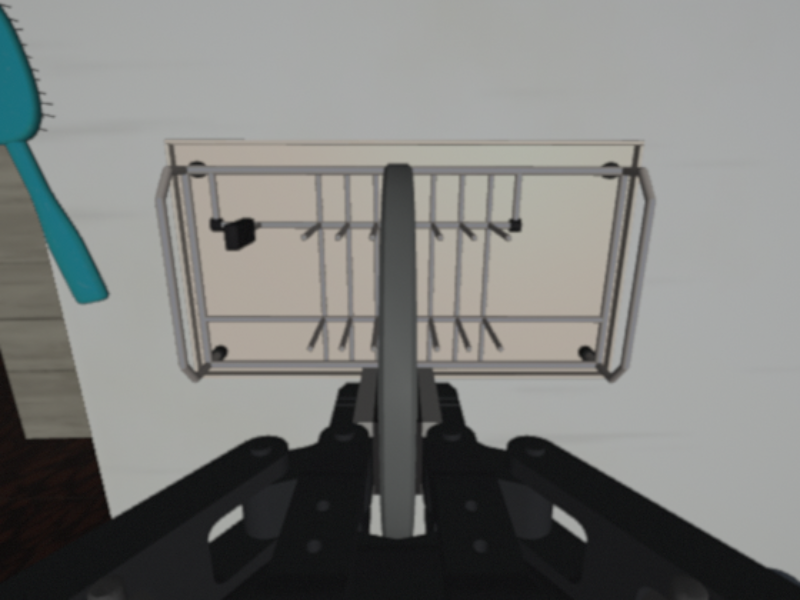

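The wrist view shows the front row upright, with tines at about (318…490, 225) as predicted. The lid is edge-on at column 398. I'll shift to slot −30 and lower.

Emit:
{"op": "jog_arm", "data": {
  "moves": [-0.1,-0.6,0,0,0,0,0,-0.11,-0.66,0,0,0,0,0,0,0,0.3,0,0,0,0,0,0,0.5,0,0,0,0,0,0,0.4,0,0,0,0,0,0,0,0,0,0,0,0,0,0,0,0,0,0,0,0,0,0,0,0,0]
}}

```text
t: 26.08
eef_pos: [0.5054, -0.2422, 0.1705]
tool_rot: [0.0, 0.011, 1.0, 0.001]
contact_force: [0.7, -0.6, -0.8]
gripper_width: 0.112
grasp_force: 42.4
```

```bash
python3 -c "
from go import *
o=get_obs();print(o['eef_pos'],o['contact_force'])
need(np.array([.5054,-.2414,.1]),-1.25,0)"
```

```text
[ 0.50539849 -0.24224897  0.1705434 ] [ 0.74785637 -0.58261517 -0.83937685]
turn units [ 0.03  0.01 -0.  ] shift now-frame [0.   0.03 3.53] shift target-frame [0.   0.04 3.53]
```

Emit:
{"op": "jog_arm", "data": {
  "moves": [0,0.04,0.2,0,0,0,0,0,0,0.3,0,0,0,0,0,0,0.4,0,0,0,0,0,0,0.4,0,0,0,0,0,0,0.4,0,0,0,0,0,0,0.4,0,0,0,0,0,0,0.3,0,0,0,0,0,0,0.2,0,0,0,0]
}}

```text
t: 26.75
eef_pos: [0.505, -0.2416, 0.1175]
tool_rot: [0.0, 0.011, 1.0, 0.001]
contact_force: [-0.3, -0.0, -1.0]
gripper_width: 0.11
grasp_force: 42.5
```

Emit:
{"op": "jog_arm", "data": {
  "moves": [0,0,0.15,0,0,0,0,0,0,0.15,0,0,0,0,0,0,0.15,0,0,0,0,0,0,0.1,0,0,0,0,0,0,0.1,0,0,0,0,0,0,0.05,0,0,0,0,0,0,0,0,0,0,0,0,0,0,0,0,0,0]
}}

```text
t: 27.42
eef_pos: [0.5056, -0.2418, 0.1048]
tool_rot: [0.001, 0.011, 1.0, 0.001]
contact_force: [0.2, -0.8, -0.8]
gripper_width: 0.108
grasp_force: 42.5
```

No contact yet, so I'll continue 1 mm at a time.

Emit:
{"op": "jog_arm", "data": {
  "moves": [0,0,0.05,0,0,0,0,0,0,0.05,0,0,0,0,0,0,0.05,0,0,0,0,0,0,0.05,0,0,0,0,0,0,0,0,0,0,0,0,0,0,0,0,0,0,0,0,0,0,0,0,0,0,0,0,0,0,0,0]
}}

```text
t: 28.08
eef_pos: [0.5057, -0.2417, 0.1008]
tool_rot: [0.001, 0.011, 1.0, 0.001]
contact_force: [0.9, 0.6, -0.0]
gripper_width: 0.11
grasp_force: 42.6
```

Emit:
{"op": "jog_arm", "data": {
  "moves": [0,0,0.05,0,0,0,0,0,0,0.05,0,0,0,0,0,0,0.05,0,0,0,0,0,0,0.03,0,0,0,0,0,0,0,0,0,0,0,0,0,0,0,0,0,0,0,0,0,0,0,0,0,0,0,0,0,0,0,0]
}}

```text
t: 28.75
eef_pos: [0.508, -0.2419, 0.0995]
tool_rot: [0.003, 0.011, 1.0, 0.001]
contact_force: [1.5, 1.6, 14.4]
gripper_width: 0.113
grasp_force: 44.7
```

Seated: 14 N reaction at the expected height. I'll release, rise and go to lid_b.

Emit:
{"op": "jog_arm", "data": {
  "moves": [0,0,-0.05,0,0,0,0.12,0,0,0,0,0,0,0.2,0,0,0,0,0,0,0.35,0,0,0,0,0,0,0.35,0,0,-0.3,0,0,0,0.35,0,0,-0.8,0,0,0,0.35,0,0,-1,0,0,0,0.35,0,0,-1,0,0,0,0.35]
}}

```text
t: 29.42
eef_pos: [0.5048, -0.2417, 0.1606]
tool_rot: [-0.0, 0.011, 1.0, 0.001]
contact_force: [1.2, -1.2, -0.3]
gripper_width: 0.35
grasp_force: 0.0
```

Emit:
{"op": "jog_arm", "data": {
  "moves": [0,0.5,-0.5,0,0,0,0.35,-0.2,0.9,0,0,0,0,0.35,-0.2,1,0,0,0,0,0.35,-0.2,1,0,0,0,0,0.35,-0.2,1,0,0,0,0,0.35,-0.2,1,0,0,0,0,0.35,-0.2,1,0,0,0,0,0.35,-0.2,1,0,0,0,0,0.35]
}}

```text
t: 30.08
eef_pos: [0.5364, -0.0926, 0.1703]
tool_rot: [0.0, 0.011, 1.0, 0.001]
contact_force: [-0.1, -0.1, -0.1]
gripper_width: 0.351
grasp_force: 0.0
```

Emit:
{"op": "jog_arm", "data": {
  "moves": [-0.2,1,0,0,0,0,0.35,-0.2,1,0,0,0,0,0.35,-0.2,1,0,0,0,0,0.35,-0.2,1,0,0,0,0,0.35,-0.2,1,0,0,0,0,0.35,-0.2,1,0,0,0,0,0.35,-0.2,1,0,0,0,0,0.35,-0.2,1,0,0,0,0,0.35]
}}

```text
t: 30.75
eef_pos: [0.5717, 0.0665, 0.1706]
tool_rot: [0.0, 0.011, 1.0, 0.001]
contact_force: [0.9, 0.1, -0.4]
gripper_width: 0.35
grasp_force: 0.0
```

Emit:
{"op": "jog_arm", "data": {
  "moves": [-0.2,1,0,0,0,0,0.35,-0.2,1,0,0,0,0,0.35,-0.2,1,0,0,0,0,0.35,-0.2,1,0,0,0,0,0.35,-0.2,0.9,0,0,0,0,0.35,-0.1,0.7,0,0.5,0,0,0.35,0,0.3,0,0.8,0,0,0.35,0,0,0,1,0,0,0.35]
}}

```text
t: 31.42
eef_pos: [0.5965, 0.1837, 0.171]
tool_rot: [-0.0, 0.011, 0.997, -0.08]
contact_force: [0.6, 0.1, -0.3]
gripper_width: 0.349
grasp_force: 0.0
```

Emit:
{"op": "jog_arm", "data": {
  "moves": [0,0,0,1,0,-0.1,0.35,0,0,0,1,0,-0.1,0.35,0,0,0,1,0,-0.1,0.35,0,0,0,1,0,-0.1,0.35,0,0,0,0.7,0,0,0.35,0,0,0,0,0,0,0.35,0,0,0,0,0,0,0.35,0,0,0,0,0,0,0.35]
}}

```text
t: 32.08
eef_pos: [0.5969, 0.1815, 0.171]
tool_rot: [-0.003, -0.002, 0.971, -0.241]
contact_force: [0.5, 0.6, -0.2]
gripper_width: 0.348
grasp_force: 0.0
```

```bash
python3 -c "
from go import *
s=160;print(get_obs()['eef_pos'])
need(np.array([.5935,.163,.0642])+(s-70)/1000*np.array([0,.469,.883]),.7,-28)
w=read_camera('side');pickle.dump(w,open('pics/s8.pkl','wb'));cv2.imwrite('pics/s8.png',crop(w,195,140,160,150,4))"
```

```text
[0.59694002 0.18154646 0.17100946]
turn units [ 0.04 -0.15 -0.07] shift now-frame [0.16 1.69 0.66] shift target-frame [0.16 1.69 0.65]
```

View pics/s8.png

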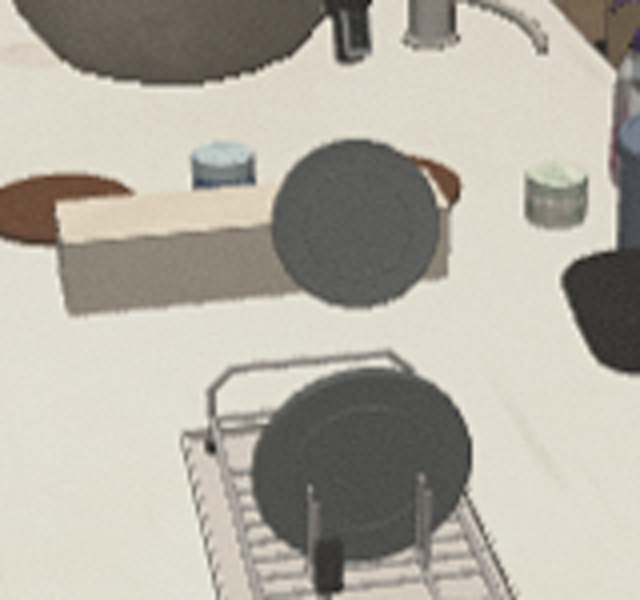

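The side view shows lid_a upright between the tines at about (360,465), and lid_b still leaning at (357,222) with the gripper above it. I've used all my pictures, so I'll continue by numbers and force.

Emit:
{"op": "jog_arm", "data": {
  "moves": [0.08,0.7,0,0,-0.08,-0.04,0.35,0.08,0.7,0,0,-0.07,-0.03,0.35,0,0.29,0.5,0,0,0,0.35,0,0,0.8,0,0,0,0.35,0,0,0.8,0,0,0,0.35,0,0,0.8,0,0,0,0.35,0,0,0.5,0,0,0,0.35,0,0,0,0,0,0,0.35]
}}

```text
t: 32.8
eef_pos: [0.5923, 0.1784, 0.0924]
tool_rot: [-0.0, -0.006, 0.97, -0.242]
contact_force: [-0.4, -0.5, -0.6]
gripper_width: 0.349
grasp_force: 0.0
```

```bash
python3 -c "
from go import *
s=77;print(get_obs()['eef_pos'])
need(np.array([.5935,.163,.0642])+(s-70)/1000*np.array([0,.469,.883]),.7,-28)"
```

```text
[0.5923446  0.17835275 0.09239225]
turn units [-0.01 -0.05  0.03] shift now-frame [-0.05 -0.02  1.26] shift target-frame [-0.05 -0.02  1.26]
```

Emit:
{"op": "jog_arm", "data": {
  "moves": [-0.05,0,0.4,0,0,0,0.35,0,0,0.5,0,0,0,0.35,0,0,0.36,0,0,0,0.35,0,0,0,0,0,0,0.35,0,0,0,0,0,0,0,0,0,0,0,0,0,0,0,0,0,0,0,0,0,0,0,0,0,0,0,0],
  "grip_force": 40
}}

```text
t: 33.47
eef_pos: [0.5952, 0.169, 0.073]
tool_rot: [0.002, -0.007, 0.971, -0.241]
contact_force: [-0.6, -0.6, -0.8]
gripper_width: 0.115
grasp_force: 42.2
```

```bash
python3 -c "
from go import *
p=get_obs()['eef_pos'];print(p, 70+((p[1]-.163)*.469+(p[2]-.0642)*.883)*1000)"
```

```text
[0.5952069  0.16899843 0.0730094 ] 80.59196459893425
```

Emit:
{"op": "jog_arm", "data": {
  "moves": [0,0,0,0,0,0,0,0,0,0,0,0,0,0,0,-0.1,-0.2,0,0,0,0,0,-0.1,-0.4,0,0,0,0,0,0,-0.8,0,0,0,0,0,0,-1,0,0,0,0,0,0,-1,0,0,0,0,0,0,-1,0,0,0,0]
}}

```text
t: 34.13
eef_pos: [0.5946, 0.2066, 0.154]
tool_rot: [0.002, -0.006, 0.971, -0.241]
contact_force: [0.8, 0.2, 0.3]
gripper_width: 0.109
grasp_force: 42.2
```

Emit:
{"op": "jog_arm", "data": {
  "moves": [0,0,-1,0,0,0,0,0,0,-0.7,-1,0,0,0,0,0,0,-1,0,0.08,0,0,0,0,-1,0,0.1,0,0,0,0,-1,0.1,0.1,0,0,0,0,-1,0.1,0.1,0,0,0,0,-1,0,0.1,0,0,0,0,-1,0,0,0]
}}

```text
t: 34.8
eef_pos: [0.5948, 0.2221, 0.184]
tool_rot: [-0.002, 0.011, 1.0, 0.003]
contact_force: [-0.4, -0.8, -0.7]
gripper_width: 0.109
grasp_force: 42.3
```

```bash
python3 -c "
from go import *
o=get_obs();print(o['eef_pos'],o['gripper_width'],o['grasp_force'])
need(np.array([.5065,-.1814,.19]),-1.25,0)"
```

```text
[0.59480423 0.22209463 0.1839609 ] 0.10916000173747763 42.258607149124146
turn units [ 0.08 -0.05 -0.01] shift now-frame [  3.97 -20.27  -0.4 ] shift target-frame [  3.97 -20.27  -0.3 ]
```

Emit:
{"op": "jog_arm", "data": {
  "moves": [0.1,-0.6,-0.1,0.08,-0.05,0,0,0.19,-0.98,-0.2,0,0,0,0,0.19,-0.98,0,0,0,0,0,0.19,-0.98,0,0,0,0,0,0.19,-0.98,0,0,0,0,0,0.19,-0.98,0,0,0,0,0,0.19,-0.98,0,0,0,0,0,0.19,-0.98,0,0,0,0,0]
}}

```text
t: 35.47
eef_pos: [0.5618, 0.0724, 0.1896]
tool_rot: [-0.001, 0.01, 1.0, -0.003]
contact_force: [0.8, -0.8, -0.7]
gripper_width: 0.107
grasp_force: 42.2
```

Emit:
{"op": "jog_arm", "data": {
  "moves": [0.19,-0.98,0,0,0,0,0,0.19,-0.98,0,0,0,0,0,0.19,-0.98,0,0,0,0,0,0.19,-0.98,0,0,0,0,0,0.19,-0.98,0,0,0,0,0,0.19,-0.98,0,0,0,0,0,0.19,-0.98,0,0,0,0,0,0.19,-0.98,0,0,0,0,0]
}}

```text
t: 36.13
eef_pos: [0.528, -0.0836, 0.1903]
tool_rot: [-0.002, 0.01, 1.0, -0.003]
contact_force: [0.1, 0.2, -0.9]
gripper_width: 0.109
grasp_force: 42.2
```

Emit:
{"op": "jog_arm", "data": {
  "moves": [0.19,-0.98,0,0,0,0,0,0.19,-0.9,0,0,0,0,0,0.19,-0.8,0,0,0,0,0,0.1,-0.7,0,0,0,0,0,0,-0.4,0,0,0,0,0,0,0,0,0,0,0,0,0,0,0,0,0,0,0,0,0,0,0,0,0,0]
}}

```text
t: 36.8
eef_pos: [0.5139, -0.1566, 0.19]
tool_rot: [-0.001, 0.01, 1.0, -0.002]
contact_force: [-0.2, -0.4, -1.4]
gripper_width: 0.104
grasp_force: 42.3
```

```bash
python3 -c "
from go import *
o=get_obs();print(o['eef_pos'],o['gripper_width'],o['grasp_force'])
need(np.array([.507,-.1816,.17]),-1.25,0)"
```

```text
[ 0.51389112 -0.15657444  0.1900159 ] 0.10360850543734076 42.26266264915466
turn units [-0.05 -0.03  0.02] shift now-frame [ 0.32 -1.25  1.01] shift target-frame [ 0.32 -1.26  1.  ]
```

Emit:
{"op": "jog_arm", "data": {
  "moves": [0.16,-0.6,0,-0.05,-0.03,0,0,0.16,-0.65,0,0,0,0,0,0,0,0.3,0,0,0,0,0,0,0.4,0,0,0,0,0,0,0.2,0,0,0,0,0,0,0,0,0,0,0,0,0,0,0,0,0,0,0,0,0,0,0,0,0]
}}

```text
t: 37.47
eef_pos: [0.5069, -0.1821, 0.1719]
tool_rot: [-0.0, 0.01, 1.0, 0.0]
contact_force: [0.7, 0.4, -0.4]
gripper_width: 0.113
grasp_force: 42.2
```

```bash
python3 -c "
from go import *
print(get_obs()['eef_pos'])
need(np.array([.507,-.1816,.107]),-1.25,0)"
```

```text
[ 0.50692645 -0.18205547  0.17186742]
turn units [ 0.   -0.    0.01] shift now-frame [-0.    0.02  3.24] shift target-frame [-0.    0.02  3.24]
```

Emit:
{"op": "jog_arm", "data": {
  "moves": [0,0.02,0.2,0,0,0,0,0,0,0.3,0,0,0,0,0,0,0.4,0,0,0,0,0,0,0.4,0,0,0,0,0,0,0.4,0,0,0,0,0,0,0.4,0,0,0,0,0,0,0.3,0,0,0,0,0,0,0.2,0,0,0,0]
}}

```text
t: 38.13
eef_pos: [0.5061, -0.1822, 0.1187]
tool_rot: [-0.001, 0.011, 1.0, 0.0]
contact_force: [-0.3, 0.2, -1.0]
gripper_width: 0.108
grasp_force: 42.2
```

Emit:
{"op": "jog_arm", "data": {
  "moves": [0,0,0.15,0,0,0,0,0,0,0.15,0,0,0,0,0,0,0.1,0,0,0,0,0,0,0.1,0,0,0,0,0,0,0.05,0,0,0,0,0,0,0.05,0,0,0,0,0,0,0,0,0,0,0,0,0,0,0,0,0,0]
}}

```text
t: 38.8
eef_pos: [0.5066, -0.1824, 0.108]
tool_rot: [-0.0, 0.011, 1.0, 0.0]
contact_force: [-0.2, -0.1, -0.5]
gripper_width: 0.114
grasp_force: 42.2
```

Emit:
{"op": "jog_arm", "data": {
  "moves": [0,0,0.05,0,0,0,0,0,0,0.05,0,0,0,0,0,0,0.05,0,0,0,0,0,0,0.03,0,0,0,0,0,0,0,0,0,0,0,0,0,0,0,0,0,0,0,0,0,0,0,0,0,0,0,0,0,0,0,0]
}}

```text
t: 39.47
eef_pos: [0.5066, -0.1823, 0.1043]
tool_rot: [-0.0, 0.011, 1.0, 0.0]
contact_force: [-0.1, -0.7, -1.4]
gripper_width: 0.108
grasp_force: 42.2
```

Emit:
{"op": "jog_arm", "data": {
  "moves": [0,0,0.05,0,0,0,0,0,0,0.04,0,0,0,0,0,0,0,0,0,0,0,0,0,0,0,0,0,0,0,0,0,0,0,0,0,0,0,0,0,0,0,0,0,0,0,0,0,0,0,0,0,0,0,0,0,0]
}}

```text
t: 40.13
eef_pos: [0.5079, -0.1825, 0.1031]
tool_rot: [0.001, 0.011, 1.0, -0.0]
contact_force: [3.2, -0.2, 4.9]
gripper_width: 0.113
grasp_force: 43.2
```

Emit:
{"op": "jog_arm", "data": {
  "moves": [0,0,0.04,0,0,0,0,0,0,0.04,0,0,0,0,0,0,0,0,0,0,0,0,0,0,0,0,0,0,0,0,0,0,0,0,0,0,0,0,0,0,0,0,0,0,0,0,0,0,0,0,0,0,0,0,0,0]
}}

```text
t: 40.8
eef_pos: [0.5083, -0.1826, 0.1028]
tool_rot: [0.002, 0.011, 1.0, -0.0]
contact_force: [1.0, 0.6, 16.1]
gripper_width: 0.11
grasp_force: 45.0
```

Emit:
{"op": "jog_arm", "data": {
  "moves": [0,0,0,0,0,0,0.12,0,0,0,0,0,0,0.2,0,0,0,0,0,0,0.35,0,0,0,0,0,0,0.35,0,0,-0.3,0,0,0,0.35,0,0,-0.8,0,0,0,0.35,0,0,-1,0,0,0,0.35,0,0,-1,0,0,0,0.35]
}}

```text
t: 41.47
eef_pos: [0.5058, -0.1823, 0.1633]
tool_rot: [-0.001, 0.011, 1.0, 0.0]
contact_force: [0.5, -0.7, 0.7]
gripper_width: 0.348
grasp_force: 0.0
```

Emit:
{"op": "jog_arm", "data": {
  "moves": [0,0,-1,0,0,0,0.35,0,0,-1,0,0,0,0.35,0,0.5,-0.5,0,0,0,0.35,0,1,0,0,0,0,0.35,0,1,0,0,0,0,0.35,0,1,0,0,0,0,0.35,0,1,0,0,0,0,0.35,0,0.5,0,0,0,0,0.35]
}}

```text
t: 42.13
eef_pos: [0.5084, -0.0788, 0.2126]
tool_rot: [-0.001, 0.009, 1.0, 0.001]
contact_force: [-0.5, 0.8, -1.1]
gripper_width: 0.349
grasp_force: 0.0
```

Emit:
{"op": "jog_arm", "data": {
  "moves": [0,1,0,0,0,0,0.35,0,1,0,0,0,0,0.35,0,1,0,0,0,0,0.35,0,1,0,0,0,0,0.35,0,0.5,0,0,0,0,0.35,0,0,0,0,0,0,0.35,0,0,0,0,0,0,0.35,0,0,0,0,0,0,0.35]
}}

```text
t: 42.8
eef_pos: [0.5107, 0.006, 0.2128]
tool_rot: [-0.0, 0.012, 1.0, -0.0]
contact_force: [0.1, 0.1, 0.3]
gripper_width: 0.35
grasp_force: 0.0
```

```bash
python3 - <<'E'
from go import *
s=read_camera("side");c=read_camera("top")
def hull(cm,ys):
    Rz=R.from_euler('z',-.0206);th=np.linspace(0,2*np.pi,60)
    D=[Rz.apply([.07*np.cos(a),ys+e,.093+.07*np.sin(a)])+[.506,-.2114,0] for a in th for e in(-.005,.005)]
    return cv2.convexHull(proj(cm,D).astype(np.float32)).astype(int)
for n,cm in(("side",s),("top",c)):
    g=cm["color"].max(2); H=np.zeros(g.shape,np.uint8)
    for ys in(-.03,.03): cv2.fillConvexPoly(H,hull(cm,ys),1)
    x,y,w,h=cv2.boundingRect(H); roi=np.zeros_like(H);roi[y-12:y+h+12,x-12:x+w+12]=1
    m=((g<(100 if n=="side" else 90))&(roi>0)).astype(np.uint8);m=cv2.morphologyEx(m,cv2.MORPH_OPEN,np.ones((3,3)))
    print(n,"IoU",(m&H).sum()/(m|H).sum())
    sub=(slice(y-8,y+h+8,2),slice(x-8,x+w+8,2))
    print("\n".join("".join(".mH#"[a+2*b] for a,b in zip(r,q)) for r,q in zip(m[sub],H[sub])))
E
```

```text
side IoU 0.8526351124538436
......................................
......................................
......................................
......................................
.................HHHH.................
..............HHHH#H#HHHH.............
...........HHH###########H............
.........HHH##############HH..........
........HH##################H.........
.......HH###################H.........
......H######################H........
......H#########HHHH#####H####........
.....H########HH##############H.......
.....H#######H#################.......
....H##########################H......
....H##########################H......
....H###########################H.....
....H############################.....
....H############################H....
....H############################H....
.....#############################....
.....#############################....
.....H############################....
......############################....
......#####################H#####H....
......H######H#############H#####.....
......H######H#############HH###H.....
......H######H#####
[... 698 characters left out ...]
....HH##H.....HH###H....
.....HH###.....HH###H....
.....H####.....HH###H....
.....H####.....H####H....
.....H####.....H####H....
....HH###H.....H####H....
....HH###H....HH####H....
....HH###H....HH####H....
....HH###H....HH####H....
....HH###H....HH####H....
....HH###H....HH####H....
....HH###H....HH####H....
....HH###H....HH####H....
....HH###H....HH####H....
....HH###H....HH####H....
....HH###H....HH####H....
....HH###H....HH####H....
....HH###H.....H####H....
....HH###......H####.....
.....H###......H####.....
.....H###......HH###.....
.....HH#H......HH##H.....
......HH........H##......
.........................
.........................
.........................
.........................
```

Both lids match the predicted seated poses in the top and side views, and the gripper is clear of everything. Handing in.

```bash
python3 -c "
from station import *
print(hand_in())"
```

```text
the job is handed in; nothing more can be done
None
```

I raised the front row to its stop, then lowered both lids upright onto the wires in the slots at y = −30 mm (lid_a) and +30 mm (lid_b), two empty slots apart. I handed the job in at about 43 s; no verdict came back, but the last camera check matched both lids to their seated poses.

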